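Seat the sensor card in the scale controller

ROBOT

A 6-joint arm with a two-finger parallel gripper is mounted at the origin on a cart in front of the work surface, level with it; the furniture and walls round the work are solid. World frame = base frame: x ahead of the robot, y to its left, z up, the work surface at z = 0. Lengths are in mm, angles in rad, forces in N, time in s.
With the tool pointing down it reaches from about 250 to 725 mm from the base axis. Payload 9.7 kg.
Tool frame: the origin (TCP) lies midway between the tips of the shut fingers; the grasp point (between the pads) lies 19 mm behind it; x points along the fingers, y is the direction in which the jaws open and shut, and the axes are right-handed (so a half turn about x gives the same grasp; the last joint's range is limited). The gripper opens to 85 mm and grips with 20 to 120 N. Pads are 22 mm wide; open, the fingers measure 114 mm over their backs; the gripper's body (76 mm by 85 mm) begins 54 mm behind the grasp point. The pads swing forward as they close: fully open they stand 13 mm farther back than shut.
Start: joints at [-1.304, 0.087, 0.176, 1.66, 0, 1.571], TCP at [145.003, -530.539, 231.284] pointing down, gripper open.
Joint ranges: [-3.13, 3.13], [-0.85, 1.81], [-1.15, 1.24], [-2.2, 2.28], [-1.44, 1.52], [-3.14, 3.14]. Speed limits (rad/s): [2.22, 2.22, 2.57, 3.14, 3.14, 3.14].

INTERFACE

Orientations are given as a rotation vector (axis times angle).
In Python, from station import arm gives the robot as it stands.
- The arm moves only by the tool carry_out, never from a script. Its argument "moves" is a list of rows, each a list of 5 numbers: the shift along the tool's x, y, z in mm, then the turn about the tool's x in rad, then the opening, from 0 (shut) to 1 (fully open). In form: [[tx, ty, tz, roll, gripper], ...]. A call has exactly 5 rows; each row is the pose to reach, as a shift and turn from the pose measured when the call began, along the tool's axes at that moment; what a row does not reach only later rows make up. A row lasts 1/12 s, in which the tool goes at most 41.7 mm and 7.16 degrees, less where a joint would pass 70% of its speed; a pose out of reach is approached as far as the arm can. A call with a gripper value outside its range is refused whole. The fingers move at their own pace and stop on an object; the grip force is fixed at half the most. Time passes only in rows, so rows that repeat a pose let the fingers close, or fill a call up. It gives the time, the measured TCP pose, the force and the opening at its end, in the units of the state.
- arm.state(): the state, without advancing time (a new reading comes with each control period).
- arm.camera(name): name is "scene" or "top" or "wrist"; returns (picture, depth): 480x640x3 uint8, red, green, blue; 480x640 float32, mm along the optical axis (not along the pixel's ray), 0 where there is no reading.
- arm.calibration(name): a dict with "fovy" (degrees; the focal length in pixels is half the picture's height over the tangent of half this angle, whatever the lens; pixels are square), "cx", "cy" (the principal point, pixels), "k1" (the pictures are not rectified: a ray, as slopes to the right and down, at radius r is drawn at 1 + k1 r^2 times it, then the intrinsics apply), "view" (4x4, takes a point from world to camera coordinates); the wrist camera has in their place "T_tool_cam" (4x4, takes a point from camera to tool coordinates, whose origin is the TCP and whose axes are the tool frame's). Camera axes: x right, y down, z forward; pixel columns grow to the right and rows downward; lengths in mm; the calibration is good to about 2 mm. A picture is of the moment at which its call begins: read the wrist's pose just before it. calibration takes no time and is no camera call.
- arm.hand_in(): hands the job in, once; it reports no verdict.
The state is a dict: "time_s": time; "q": joint angles; "joint_vel": joint speeds; "joint_torque": joint torques, N m; "tool_pos": TCP position; "eef_rot": TCP orientation; "contact_force": force on the tool from outside, world axes, zero at the start; "ft_torque": the same for the moment, N m; "gripper_width": finger opening in mm.
Only numpy, scipy, OpenCV 4.12 (cv2) and the standard library are available. Lean on these libraries where they do the work, as an engineer would, in place of code of your own. Each camera call takes 0.05 s, during which the arm holds its last target.

TASK

Lift the green sensor card out of its parking stand and slide it down both guides of the controller's card dock, keeping hold of it until it rests on the sprung contacts, with both red levers still swung out. Then let go and swing the two red levers fully upright, so that they press the card home and hold it. Work gently and by feel: the dock may stand some millimetres off its measured place, so never force the card or the levers, and leave the other things alone.

Things in the scene. Friction and masses are not known exactly. Their poses are not given: they have to be found in the camera images.
- card_grip (a point): centre of the white handle (12 mm thick in x, 44 long in y, 28 high) of the loose green sensor card, 0.12 kg. x across the card, y along its width, z up. Board 96 mm wide, 6 thick; its shoulders lie 26 mm below this point, lower edge 86 mm below; lowest 4 mm: brass lip 90 wide, 4 thick. Stands upright 24 mm deep in the stand's slot: draw it straight up. Fits the dock either way round.
- stand: grey parking stand (fixed), 70 x 124 x 30 mm, origin under its centre, slot along its y axis; slot floor 6 mm above the bench.
- unit: grey controller housing (fixed), 110 mm (x) x 200 mm (y) x 20 mm high, origin under its centre; carries the black card dock with its red levers. y runs along the dock, z up.
- dock_place (a point): nominal dock centre, on the housing's top. x across the slot, y along it, z up. The dock is screwed down through slotted holes: guides, contacts and levers together truly stand up to 6 mm off either way in x and 4.5 mm in y from this and all the nominal points below, unmeasured: find it by feel or sight. Heights are exact. Card's handle centre: 107 mm above this resting on the contacts, 102 seated.
- mouth_place (a point): nominal centre between the two guides' orange flared mouths, at their top, 74 mm above dock_place; same axes. Guides: upright U channels facing each other, 8 mm wide (x), floors 99.5 mm apart (y): card play 1 mm each way in x, 1.75 in y. In their top 14 mm they flare to about 28 mm (x) and 112 mm (y); centre the card by yielding to its side forces.
- contacts_place (a point): nominal centre between the tops of the two sprung contacts that carry the card's lower edge, 21 mm above dock_place; same axes. Pushed down each yields with 1.8 N at first, 3.3 N at 5 mm (seated); solid stops at 6.5 mm. They lift the card again unless the closed levers hold it.
- left_pivot (a point): nominal pivot of the left lever, y +72 mm and z +80 mm from dock_place, same axes; it turns about x. The lever ends 58 mm from the pivot in a paddle 20 mm wide (x), 9 thick, 24 long, centred 46 mm from the pivot; push it inward (-y) from outside, rising with its arc (it binds if a fingertip must slide). Its 30 mm nose points inward and presses the card's shoulder down in the last 0.2 rad.
- right_pivot (a point): nominal pivot of the right lever, y -72 mm and z +80 mm from dock_place; mirror image of the left: push its paddle to +y.
- lever_left (a joint): left red lever (dock's +y end), rad: 0 = upright, closed, against its stop; grows as its top swings outward (+y), limit 1.15; starts swung out. Stays where it is left: friction 0.15 Nm, some 0.09 Nm more while seating.
- lever_right (a joint): right red lever (dock's -y end), mirror image of the left: 0 = upright, closed; grows as its top swings outward (-y).
Mind the look-alikes: they are no part of the job. Of the things that look like the part that bears card_grip, the middle-sized one is meant.

How it is judged:
By the outcome, as a careful person would: the job done as asked, in the order asked, and still so for the second after the job is handed in, with the robot touching nothing.
It also fails if it takes over 72 s, if anything falls off the work surface, if the arm or the gripper's body presses on something with over 40 N, if the wrist force passes 120 N, or if a joint passes its speed limit or range.

## Working session

There is one attempt and no reset: what is moved stays moved. The work goes in short steps, Python scripts to look and compute and a tool call to move; the robot and the scene stay as the last step left them, time stands still between calls to the robot, and variables do not carry over. Pictures are saved under pics/ and viewed, and the job is handed in when it is done.

Besides the shell and the picture viewer there is one more tool, called after "Call:" by a JSON object that holds its "method" and its "body". carry_out: Moves the arm, as the interface text tells. Its arguments: {"type":"object","properties":{"moves":{"type":"array","items":{"type":"array","items":{"type":"number"}}}},"required":["moves"]}

```bash
ls; mkdir -p pics; cat > h.py <<'E'
import numpy as np, cv2, json
from scipy.spatial.transform import Rotation as R
from station import arm
def snap(name,fn):
    s=arm.state(); p,d=arm.camera(name); cv2.imwrite(f'pics/{fn}.png',cv2.cvtColor(p,cv2.COLOR_RGB2BGR)); np.savez(f'pics/{fn}.npz',p=p,d=d,pos=s['tool_pos'],rot=s['eef_rot'],name=name); return s,p,d
def cam(fn):
    z=np.load(f'pics/{fn}.npz'); n=str(z['name']); c=arm.calibration(n)
    f=240/np.tan(np.radians(c['fovy'])/2)
    if 'view' in c: T=np.linalg.inv(np.array(c['view']))
    else:
        Tt=np.eye(4); Tt[:3,:3]=R.from_rotvec(z['rot']).as_matrix(); Tt[:3,3]=z['pos']; T=Tt@np.array(c['T_tool_cam'])
    K=np.array([[f,0,c['cx']],[0,f,c['cy']],[0,0,1]]); return z,K,np.array([c['k1'],0,0,0,0.]),T
def rays(fn,uv):
    z,K,D,T=cam(fn); u=cv2.undistortPoints(np.array(uv,float).reshape(-1,1,2),K,D).reshape(-1,2)
    return T[:3,3],np.c_[u,np.ones(len(u))]@T[:3,:3].T
def onz(fn,uv,h):
    o,r=rays(fn,uv); return o+r*((h-o[2])/r[:,2])[:,None]
def ondepth(fn,uv):
    z=np.load(f'pics/{fn}.npz'); o,r=rays(fn,uv)
    return np.array([o+ri*np.median([x for x in z['d'][int(v)-1:int(v)+2,int(u)-1:int(u)+2].ravel()]) for (u,v),ri in zip(uv,r)])
def proj(fn,P):
    z,K,D,T=cam(fn); Ti=np.linalg.inv(T); return cv2.projectPoints(np.array(P,float).reshape(-1,1,3),cv2.Rodrigues(Ti[:3,:3])[0],Ti[:3,3],K,D)[0].reshape(-1,2)
def two(f1,uv1,f2,uv2):
    a,r=rays(f1,[uv1]);b,s=rays(f2,[uv2]);r=r[0];s=s[0]
    t=np.linalg.lstsq(np.c_[r,-s],b-a,rcond=None)[0]; p=a+r*t[0];q=b+s*t[1]; return (p+q)/2,np.linalg.norm(p-q)
E
python3 - <<'E'
from h import *
s,_,_=snap('scene','s0'); snap('top','t0')
print(s)
for n in('scene','top','wrist'): print(n,arm.calibration(n))
E
```

```text
pics
{'time_s': 0.0, 'q': array([-1.30398444e+00,  8.74763008e-02,  1.75164768e-01,  1.65976465e+00,
       -1.59715728e-05,  1.57079061e+00]), 'joint_vel': array([-1.12984393e-03,  2.02722427e-04,  3.41495821e-04,  3.71136292e-04,
       -8.88690672e-05,  1.22873630e-03]), 'joint_torque': array([-1.46326016e-03, -5.20384705e+01,  4.64807689e+01,  1.60738971e-02,
       -1.58053090e-04, -6.68835334e-07]), 'tool_pos': array([ 144.95387706, -530.3450468 ,  230.58984814]), 'eef_rot': array([ 2.0792407 ,  0.28040112, -2.07963107]), 'contact_force': array([-0.21240162,  0.04104251,  0.56513133]), 'ft_torque': array([ 0.06038883, -0.01467623,  0.00280478]), 'gripper_width': 85.29764182559704}
scene {'fovy': 45.370415019810466, 'cx': 312.72873258699695, 'cy': 236.8186783551897, 'k1': -0.03875849039116917, 'view': array([[-9.06540910e-01, -4.21716808e-01, -1.83987050e-02,
         3.79160451e+02],
       [-1.61698262e-01,  3.87195235e-01, -9.07707839e-01,
         1.79549207e+02],
       [ 3.89919543e-01, -8.19899252e-01, -4.19199196e-01,
         8.32290683e+02],
       [ 0.00000000e+00,  0
[... 287 characters left out ...]
 -1.77962801e-02, -1.88077614e-01,
         4.68599012e+02],
       [ 1.87858724e-01,  1.32767006e-02, -9.82106323e-01,
         9.50765054e+02],
       [ 0.00000000e+00,  0.00000000e+00,  0.00000000e+00,
         1.00000000e+00]])}
wrist {'fovy': 66.14275554050803, 'cx': 315.3889902766603, 'cy': 238.4381999208706, 'k1': 0.005550215631368577, 'T_tool_cam': array([[ 2.91083301e-04, -3.14938041e-01,  9.49112188e-01,
        -1.41728444e+02],
       [ 9.99999901e-01,  4.11610114e-04, -1.70108014e-04,
        -4.21805496e-01],
       [-3.37090691e-04,  9.49112144e-01,  3.14938129e-01,
        -8.10475318e+01],
       [ 0.00000000e+00,  0.00000000e+00,  0.00000000e+00,
         1.00000000e+00]])}
```

View pics/s0.png

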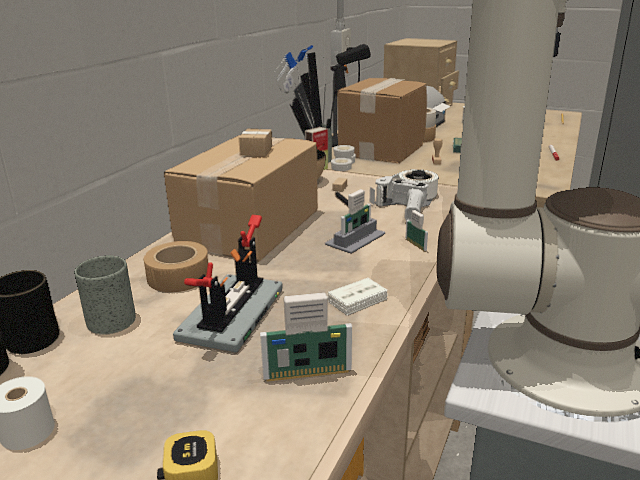

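View pics/t0.png

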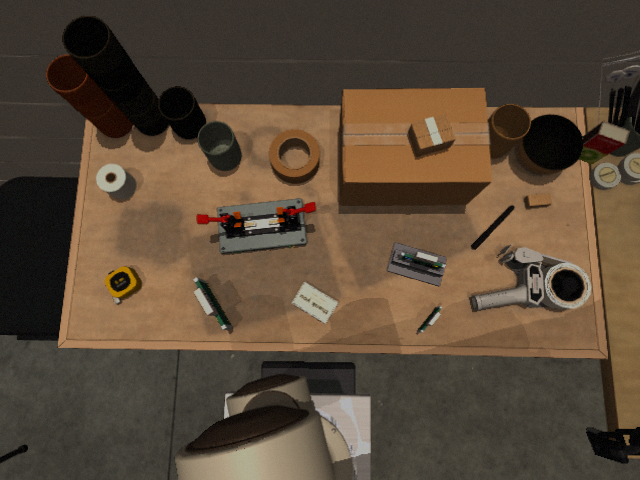

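Scene: the mid-sized card stands in the grey stand (top px ~(420,260)). A large one (212,303) and a small one (430,318) are the look-alikes. The dock is at top (262,225), with its levers out.

```bash
python3 - <<'E'
from h import *
t=cv2.imread('pics/t0.png'); s=cv2.imread('pics/s0.png')
a=cv2.resize(t[190:265,185:330],None,fx=5,fy=5,interpolation=cv2.INTER_CUBIC)
b=cv2.resize(t[230:300,375:460],None,fx=8,fy=8,interpolation=cv2.INTER_CUBIC)
cv2.imwrite('pics/c1.png',a);cv2.imwrite('pics/c2.png',b)
cv2.imwrite('pics/c3.png',cv2.resize(s[180:260,315:395],None,fx=7,fy=7,interpolation=cv2.INTER_CUBIC))
cv2.imwrite('pics/c4.png',cv2.resize(s[205:355,165:295],None,fx=4,fy=4,interpolation=cv2.INTER_CUBIC))
E
```

```text
(no output)
```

View pics/c1.png

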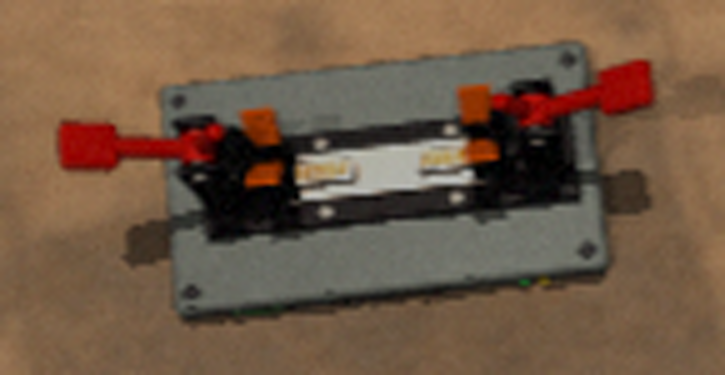

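View pics/c2.png

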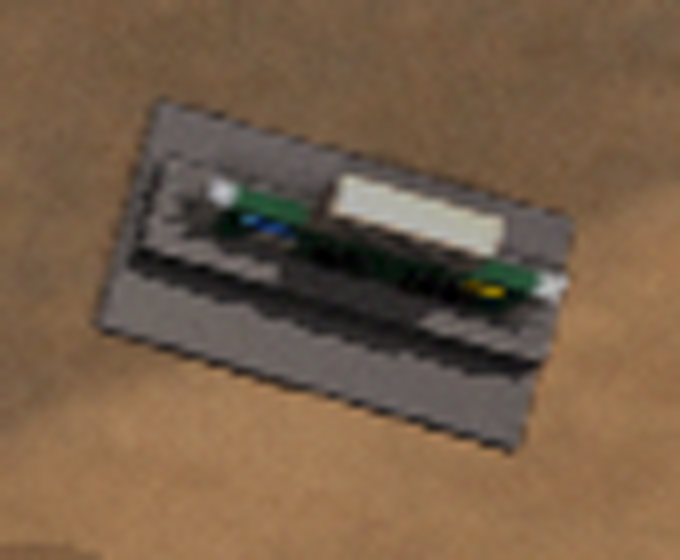

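View pics/c3.png

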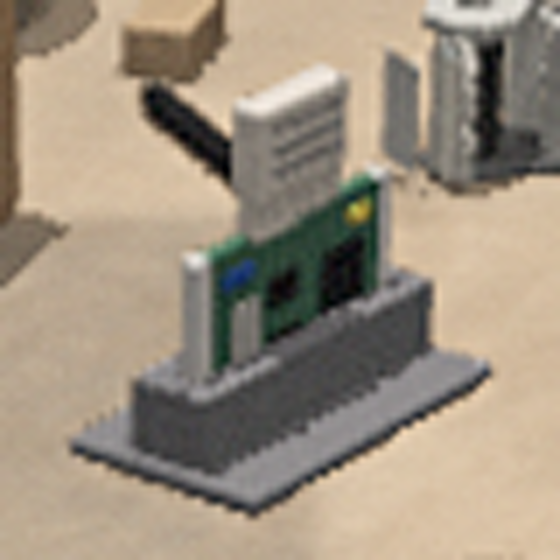

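View pics/c4.png

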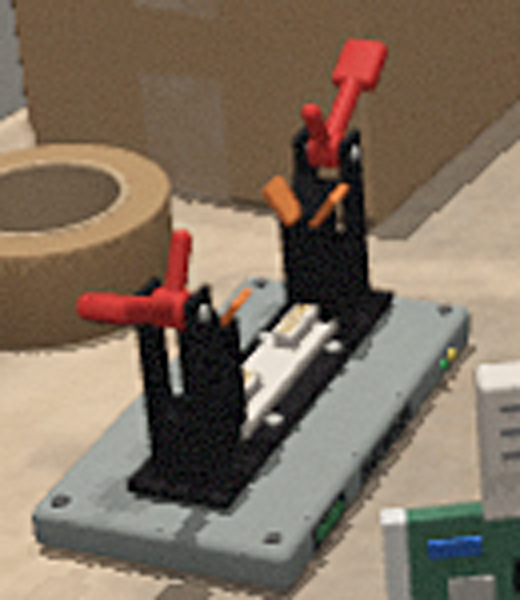

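```bash
python3 - <<'E'
from h import *
print('camtop',cam('t0')[3][:3,3],'scene',cam('s0')[3][:3,3])
def pts(fn,u0,u1,v0,v1):
    z=np.load(f'pics/{fn}.npz'); u,v=np.meshgrid(np.arange(u0,u1),np.arange(v0,v1)); uv=np.c_[u.ravel(),v.ravel()]
    o,r=rays(fn,uv); d=z['d'][v.ravel(),u.ravel()]; return uv,o+r*d[:,None],z['p'][v.ravel(),u.ravel()].astype(int)
def rect(P):
    c,s,a=cv2.minAreaRect(P[:,:2].astype(np.float32)); return np.round(c,1),np.round(s,1),round(a,2)
uv,P,c=pts('t0',375,460,230,300)
w=(c.min(1)>150); print('handle px z',np.percentile(P[w][:,2],[5,25,50,75,95]));
h=P[:,2]; m=(h>95)&(h<120); print(m.sum(),rect(P[m]),P[m].mean(0))
# wrt rays at z=106
o=onz('t0',uv[m],106.); print(rect(o),o.mean(0))
g=(abs(c[:,0]-c[:,2])<25)&(c.max(1)<140)&(h>3)&(h<14); print('stand base',rect(P[g]))
# dock
uv,P,c=pts('t0',185,330,190,265); h=P[:,2]
red=(c[:,0]>120)&(c[:,1]<60)&(c[:,2]<60)
for sgn in(0,1):
    k=red&((uv[:,0]<250) if sgn==0 else (uv[:,0]>260)); q=P[k]; print('red',k.sum(),q.mean(0),q.min(0),q.max(0))
org=(c[:,0]>130)&(c[:,1]>50)&(c[:,1]<130)&(c[:,2]<50)&(h>40); 
for a in((185,250),(260,330)):
    k=org&(uv[:,0]>=a[0])&(uv[:,0]<a[1]);print('orange',k.sum(),np.round(P[k].mean(0),1),P[k].min(0),P[k].max(0))
hs=(abs(h-20)<4); print('housing',hs.sum(),rect(P[hs]))
hp=[(162,88),(580,42),(605,268),(182,315)]
q=onz('t0',np.array(hp)/5+[185,190],20.); print(q,q.mean(0))
E
```

```text
camtop [ 282.50820455  -52.17203548 1021.42099026] scene [ 48.23085255 772.77224611 518.84986902]
handle px z [ 64.62198049 103.65737223 104.79664396 106.11149635 107.1998873 ]
140 (array([ 440.3, -265.7]), array([44., 13.]), 76.33) [ 439.8852858  -265.64666511  103.87775536]
(array([ 439.4, -265.1]), array([44.4, 13.7]), 74.6) [ 439.52510045 -265.15583446  106.        ]
stand base (array([ 440.8, -264.4]), array([122.9,  70.5]), 74.76)
red 198 [512.32780347 176.73309265 111.80020898] [499.18383484 129.3296865   -3.94230576] [544.89996447 218.60028743 132.46230022]
red 185 [533.4156636    3.9889871  117.93402607] [282.50820455 -52.17203548  79.79421337] [ 546.84324101   50.43198182 1021.42099026]
orange 25 [519.  135.9  91.4] [500.71834451 129.3296865   82.78158276] [532.75681984 144.8930742   96.11179848]
orange 30 [533.8  45.4  90.6] [514.18562522  36.32881421  84.88464742] [545.63835672  50.79800016  95.13250843]
housing 2156 (array([522. ,  94.6]), array([110.2, 199.1]), 7.54)
[[561.55466524 196.56461277  20.        ]
 [587.1806189    3.13302236  20.        ]
 [480.12920674 -11.18619543  20.        ]
 [454.83764571 180.84039431  20.        ]] [520.92553415  92.3379585   20.        ]
```

```bash
cat >> h.py <<'E'
def goto(x,y,z,yaw=None,s=None):
    """yaw: angle (deg) of tool y axis in world"""
    s=s or arm.state(); M=R.from_rotvec(s['eef_rot']).as_matrix(); d=M.T@(np.array([x,y,z])-s['tool_pos'])
    cur=np.degrees(np.arctan2(M[1,1],M[0,1])); out=f't={s["time_s"]:.2f} pos {np.round(s["tool_pos"],1)} yawY {cur:.1f} F {np.round(s["contact_force"],1)} w {s["gripper_width"]:.1f} | shift {np.round(d,1)}'
    if yaw is not None:
        # positive roll about tool x; tool x down => yaw decreases
        dd=-(((yaw-cur+90)%180)-90)*np.sign(-M[2,0]) ; out+=f' roll {np.radians(dd):.3f}'
    print(out, 'q6 %.2f'%s['q'][5], 'dist %.0f'%np.linalg.norm(d))
E
python3 - <<'E'
from h import *
M=R.from_rotvec(arm.state()['eef_rot']).as_matrix();print(M.round(3))
goto(440,-265,210,-15); goto(440,-265,73,-15)
uv=[(60,145),(85,145),(115,145),(200,140),(540,108),(605,95),(628,90),(650,85)]
q=ondepth('t0',np.array(uv)/5+[185,190]);print(q.round(1))
E
```

```text
[[-0.     0.264 -0.965]
 [ 0.001 -0.965 -0.264]
 [-1.    -0.001 -0.   ]]
t=0.10 pos [ 145.  -530.3  230.6] yawY -74.7 F [ 0.2  0.  -0.5] w 85.4 | shift [  20.9 -178.1 -354.6] roll -1.042 q6 1.57 dist 397
t=0.10 pos [ 145.  -530.3  230.6] yawY -74.7 F [ 0.2  0.  -0.5] w 85.4 | shift [ 157.9 -178.  -354.5] roll -1.042 q6 1.57 dist 427
[[ 5.061e+02  2.098e+02  1.294e+02]
 [ 5.073e+02  2.007e+02  1.253e+02]
 [ 5.089e+02  1.898e+02  1.197e+02]
 [ 5.126e+02  1.554e+02  1.162e+02]
 [ 5.313e+02  1.440e+01  1.076e+02]
 [ 5.333e+02 -1.360e+01  1.225e+02]
 [ 5.341e+02 -2.320e+01  1.277e+02]
 [ 5.726e+02 -2.950e+01  4.000e-01]]
```

Call:
{"method": "carry_out", "body": {"moves": [[0,-18,-35,-0.12,1],[0,-36,-70,-0.24,1],[0,-54,-105,-0.36,1],[0,-72,-140,-0.48,1],[0,-90,-175,-0.6,1]]}}

```text
time_s: 0.52
tool_pos: [290.8, -395.9, 230.5]
eef_rot: [1.703, 0.795, -1.703]
contact_force: [0.1, -1.8, -0.2]
gripper_width: 85.5
```

```bash
python3 - <<'E'
from h import *
goto(430,-185,230,-15); goto(440,-265,230,-15)
E
```

```text
t=0.52 pos [ 290.8 -395.9  230.5] yawY -40.0 F [ 0.1 -1.8 -0.2] w 85.5 | shift [   0.7  -29.1 -251. ] roll -0.437 q6 1.33 dist 253
t=0.52 pos [ 290.8 -395.9  230.5] yawY -40.0 F [ 0.1 -1.8 -0.2] w 85.5 | shift [   0.6   30.  -196.2] roll -0.437 q6 1.33 dist 198
```

Call:
{"method": "carry_out", "body": {"moves": [[0,6,-41,-0.11,1],[0,12,-80,-0.22,1],[0,18,-120,-0.33,1],[0,24,-160,-0.437,1],[0,30,-196,-0.437,1]]}}

```text
time_s: 0.93
tool_pos: [441.2, -263.1, 230.4]
eef_rot: [1.395, 1.08, -1.394]
contact_force: [0.6, -1.0, 0.1]
gripper_width: 85.7
```

```bash
python3 - <<'E'
from h import *
snap('wrist','w1')
goto(440,-265,230,-15); goto(515,60,260,7.5)
E
```

```text
t=0.98 pos [ 444.8 -259.9  229.8] yawY -14.7 F [-0.5  4.3 -2.1] w 85.4 | shift [-0.2 -3.3  6.1] roll 0.005 q6 1.30 dist 7
t=0.98 pos [ 444.8 -259.9  229.8] yawY -14.7 F [-0.5  4.3 -2.1] w 85.4 | shift [ -29.   -13.2 -327.4] roll -0.387 q6 1.30 dist 329
```

View pics/w1.png

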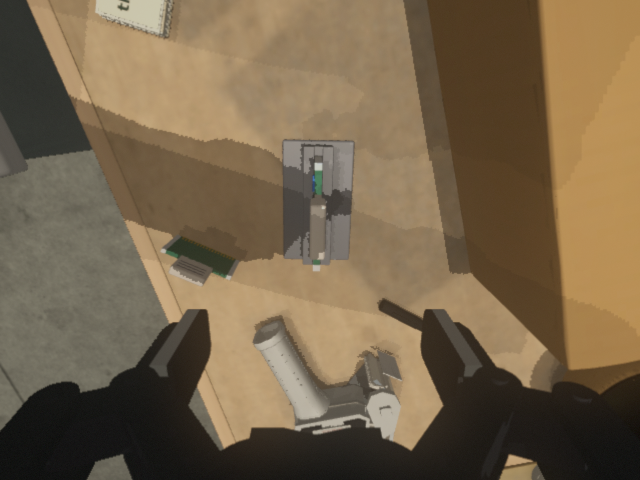

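```bash
python3 - <<'E'
from h import *
print(ondepth('t0',[(350,180),(480,170),(350,110),(480,120),(430,135)]).round())
goto(512,65,260,7.5)
E
```

```text
[[ 583. -102.  165.]
 [ 607. -360.  168.]
 [ 734. -101.  166.]
 [ 713. -365.  169.]
 [ 660. -253.  212.]]
t=0.98 pos [ 444.8 -259.9  229.8] yawY -14.7 F [-0.5  4.3 -2.1] w 85.4 | shift [ -29.   -17.4 -331.5] roll -0.387 q6 1.30 dist 333
```

Call:
{"method": "carry_out", "body": {"moves": [[-6,-3,-40,-0.05,1],[-12,-5,-80,-0.1,1],[-18,-8,-120,-0.15,1],[-24,-10,-160,-0.2,1],[-29,-11,-200,-0.25,1]]}}

```text
time_s: 1.4
tool_pos: [484.6, -62.1, 259.8]
eef_rot: [1.215, 1.209, -1.211]
contact_force: [1.3, 0.9, -0.0]
gripper_width: 85.3
```

```bash
python3 - <<'E'
from h import *
goto(512,65,260,7.5)
E
```

```text
t=1.40 pos [484.6 -62.1 259.8] yawY -0.3 F [ 1.3  0.9 -0. ] w 85.3 | shift [   0.2   26.8 -127.2] roll -0.136 q6 1.45 dist 130
```

Call:
{"method": "carry_out", "body": {"moves": [[0,8,-41,-0.05,1],[0,16,-80,-0.1,1],[0,24,-115,-0.136,1],[0,27,-127,-0.136,1],[0,27,-127,-0.136,1]]}}

```text
time_s: 1.82
tool_pos: [512.4, 67.4, 259.5]
eef_rot: [1.112, 1.273, -1.108]
contact_force: [-0.0, -0.0, -0.2]
gripper_width: 85.3
```

```bash
python3 - <<'E'
from h import *
snap('wrist','w2')
goto(512,65,260,7.5)
E
```

```text
t=1.87 pos [512.1  65.7 259.7] yawY 7.6 F [-0.9 -0.2 -0.5] w 85.2 | shift [-0.3 -0.2  0.7] roll 0.002 q6 1.56 dist 1
```

View pics/w2.png

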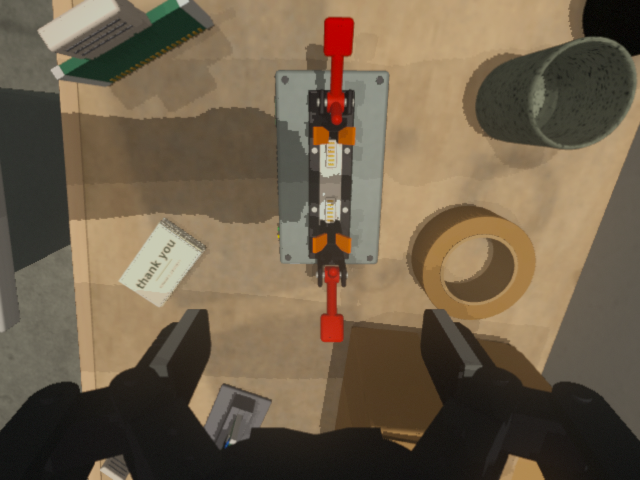

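```bash
python3 - <<'E'
from h import *
snap('wrist','w3')
im=cv2.imread('pics/w3.png')
cv2.imwrite('pics/c5.png',cv2.resize(im[60:300,265:400],None,fx=4,fy=2.5*1,interpolation=cv2.INTER_CUBIC))
cv2.imwrite('pics/c6.png',cv2.resize(im[80:180,290:370],None,fx=6,fy=6,interpolation=cv2.INTER_CUBIC))
cv2.imwrite('pics/c7.png',cv2.resize(im[185:285,290:370],None,fx=6,fy=6,interpolation=cv2.INTER_CUBIC))
goto(512,65,260,7.5)
def pts(fn,u0,u1,v0,v1):
    z=np.load(f'pics/{fn}.npz'); u,v=np.meshgrid(np.arange(u0,u1),np.arange(v0,v1)); uv=np.c_[u.ravel(),v.ravel()]
    o,r=rays(fn,uv); d=z['d'][v.ravel(),u.ravel()]; return uv,o+r*d[:,None],z['p'][v.ravel(),u.ravel()].astype(int)
uv,P,c=pts('w3',265,400,10,350); h=P[:,2]
hs=abs(h-20)<3; rc=cv2.minAreaRect(P[hs][:,:2].astype(np.float32)); print('housing',rc)
org=(c[:,0]>130)&(c[:,1]>50)&(c[:,1]<140)&(c[:,2]<70)&(h>60)
for a in((100,160),(220,265)):
    k=org&(uv[:,1]>a[0])&(uv[:,1]<a[1]); print('orange',k.sum(),P[k].mean(0).round(1),P[k].min(0).round(1),P[k].max(0).round(1),uv[k].min(0),uv[k].max(0))
red=(c[:,0]>120)&(c[:,1]<60)&(c[:,2]<60)&(h>60)
y=np.array([-np.sin(np.radians(7.5)),np.cos(np.radians(7.5))]);x=np.array([y[1],-y[0]])
C=np.array([521.7,93.5])
for a in((10,130),(260,350)):
    k=red&(uv[:,1]>=a[0])&(uv[:,1]<a[1]); Q=P[k]; L=np.c_[(Q[:,:2]-C)@x,(Q[:,:2]-C)@y,Q[:,2]]
    i=np.argsort(uv[k][:,1]); 
    for lo in range(0,len(L),max(1,len(L)//14)): print(uv[k][i[lo]],L[i[lo]].round(1))
E
```

```text
t=1.92 pos [512.   64.7 259.9] yawY 7.6 F [-0.1 -0.4 -0.5] w 85.4 | shift [-0.1  0.  -0.3] roll 0.001 q6 1.56 dist 0
housing ((537.5437622070312, 39.735443115234375), (128.0027313232422, 318.0468444824219), 13.582691192626953)
orange 525 [518.5 135.9  90.9] [501.  126.9  78.3] [535.3 160.4 401.7] [314 101] [355 142]
orange 411 [530.7  44.   88.9] [501.4  34.6  78.7] [547.8 146.  401.7] [314 232] [351 251]
[328  15] [ -5.3 118.  127.5]
[325  20] [ -7.2 115.2 127.4]
[346  24] [  6.5 112.6 128.6]
[338  29] [  1.4 110.  127.4]
[330  34] [ -3.7 107.5 124.9]
[326  39] [ -6.3 104.8 123.7]
[349  43] [  9.3 102.4 123.5]
[343  48] [  5.4  99.7 121.7]
[335  54] [1.000e-01 9.630e+01 1.197e+02]
[342  65] [  5.5  90.  114.7]
[331  78] [ -1.9  82.1 107.8]
[332  90] [ -1.   74.1 106.1]
[334  98] [  0.6  68.5 106.9]
[335 107] [  0.9  61.9 118.1]
[339 121] [  3.6  52.3 125.1]
[333 265] [  1.5 -60.1 121.6]
[335 271] [  3.  -64.1 124.7]
[331 277] [  0.7 -77.5 106.6]
[332 284] [  1.6 -83.2 108.8]
[336 292] [  5.2 -90.7 109.2]
[331 301] [  0.7 -96.6 114.6]
[335 309] [   4.  -102.1  118.8]
[327 315] [  -2.9 -106.5  121.4]
[337 318] [   5.7 -108.8  122.3]
[325 322] [  -4.6 -112.   123.6]
[335 325] [   4.  -114.   125.1]
[323 329] [  -6.3 -117.1  126.4]
[333 332] [   2.2 -118.6  128.6]
[343 335] [  10.7 -121.   129.4]
[334 339] [   3.1 -124.7  129.8]
```

View pics/c6.png

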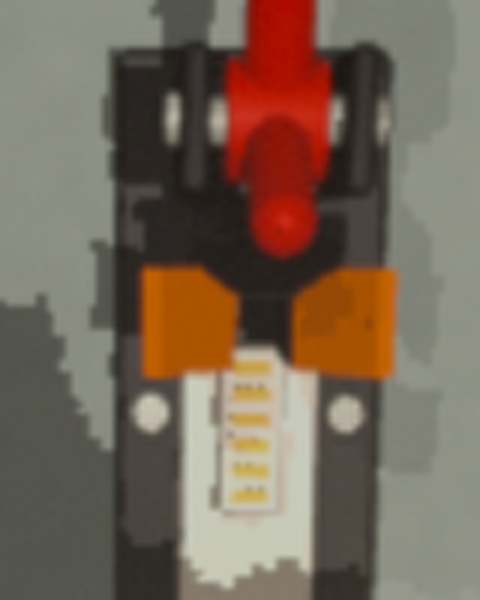

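View pics/c7.png

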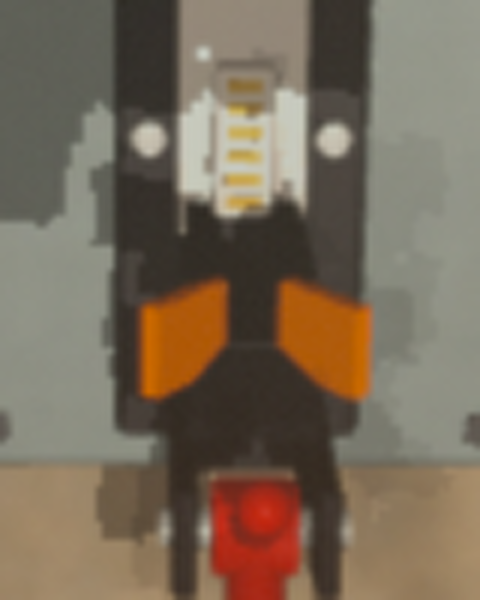

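```bash
python3 - <<'E'
from h import *
a=np.radians(7.5); C=np.array([521.7,93.5])
def L(P): 
    P=np.atleast_2d(P)[:,:2]-C; return np.c_[P@[np.cos(a),np.sin(a)],P@[-np.sin(a),np.cos(a)]].round(1).tolist()
print('housing corners',[])
im=cv2.imread('pics/w3.png')
# housing corners px from w2 view
hc=onz('w3',[(276,71),(389,70),(379,263),(279,263)],20.); print(hc.round(1).tolist(), hc.mean(0))
e=hc[0]-hc[3]; print('yaw left edge',np.degrees(np.arctan2(-e[0],e[1]))); e=hc[1]-hc[2]; print(np.degrees(np.arctan2(-e[0],e[1])))
print('mouth L',L(onz('w3',[(313.8,133),(356,133)],94.)),'inner80',L(onz('w3',[(329.7,135),(338.8,135)],80.)))
print('mouth R',L(onz('w3',[(313.3,245),(351.8,245)],94.)),'inner80',L(onz('w3',[(328,240),(336.2,240)],80.)))
print('flare ends',L(onz('w3',[(313.8,124.5),(313.8,143),(313.3,235.8),(313.3,251.2)],94.)))
print('pivots',L(onz('w3',[(335.8,99.7),(332.5,273.3)],100.)))
print('contacts',L(onz('w3',[(332,137.5),(332,165.8),(331,196),(331,220.8)],41.)))
print('screws',L(onz('w3',[(315.2,149),(347.5,149),(314.8,208),(345.5,208)],24.)))
E
```

```text
housing corners []
[[458.8, 182.3, 20.0], [564.8, 197.4, 20.0], [592.2, 2.7, 20.0], [481.7, -12.1, 20.0]] [524.37843072  92.59139053  20.        ]
yaw left edge 6.717100254003203
8.006994290190217
mouth L [[-14.5, 42.8], [19.3, 42.9]] inner80 [[-1.2, 40.7], [6.4, 40.7]]
mouth R [[-14.8, -52.4], [19.2, -52.3]] inner80 [[-1.4, -52.4], [6.1, -52.4]]
flare ends [[-14.5, 49.3], [-14.5, 35.0], [-14.9, -43.9], [-14.8, -58.2]]
pivots [[2.3, 67.6], [2.3, -76.9]]
contacts [[2.4, 36.7], [2.9, 10.3], [2.4, -19.3], [2.8, -44.8]]
screws [[-13.4, 24.7], [18.9, 24.8], [-13.7, -35.6], [18.6, -35.6]]
```

```bash
python3 - <<'E'
from h import *
goto(440,-258,215,-15)
E
```

```text
t=1.92 pos [512.   64.7 259.9] yawY 7.6 F [-0.1 -0.4 -0.5] w 85.4 | shift [  43.9 -113.8  310.5] roll 0.394 q6 1.56 dist 334
```

Call:
{"method": "carry_out", "body": {"moves": [[6,-14,38,0.05,1],[12,-28,76,0.1,1],[18,-42,114,0.15,1],[24,-56,152,0.2,1],[30,-70,190,0.25,1]]}}

```text
time_s: 2.33
tool_pos: [465.9, -135.9, 229.3]
eef_rot: [1.301, 1.151, -1.298]
contact_force: [0.4, -0.4, 0.3]
gripper_width: 85.7
```

```bash
python3 - <<'E'
from h import *
goto(440,-258,215,-15)
E
```

```text
t=2.33 pos [ 465.9 -135.9  229.3] yawY -7.0 F [ 0.4 -0.4  0.3] w 85.7 | shift [ 13.9 -10.8 124.4] roll 0.139 q6 1.41 dist 126
```

Call:
{"method": "carry_out", "body": {"moves": [[4,-3,40,0.05,1],[9,-6,80,0.1,1],[13,-9,115,0.139,1],[14,-11,124,0.139,1],[14,-11,124,0.139,1]]}}

```text
time_s: 2.75
tool_pos: [437.6, -261.0, 214.4]
eef_rot: [1.405, 1.073, -1.404]
contact_force: [1.3, -0.5, -0.3]
gripper_width: 85.6
```

```bash
python3 - <<'E'
from h import *
snap('wrist','w4');snap('wrist','w5')
goto(440,-258,215,-15)
im=cv2.imread('pics/w5.png')
cv2.imwrite('pics/c8.png',cv2.resize(im[100:320,260:380],None,fx=4,fy=2.7,interpolation=cv2.INTER_CUBIC))
E
```

```text
t=2.85 pos [ 438.9 -258.4  215.1] yawY -15.1 F [ 0.5  0.1 -0.8] w 85.5 | shift [ 0.1  0.9 -0.7] roll -0.003 q6 1.30 dist 1
```

View pics/c8.png

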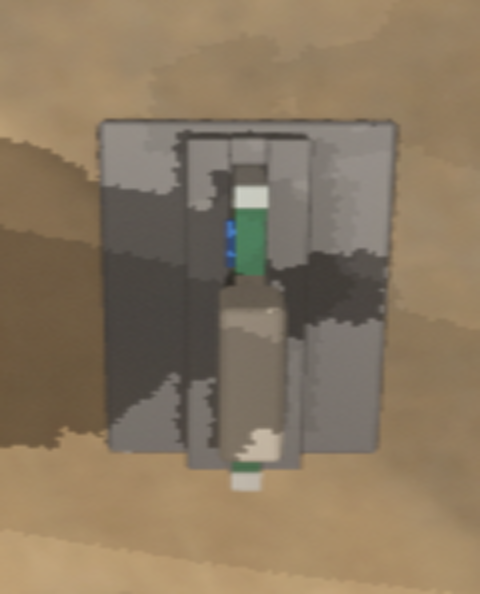

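```bash
python3 - <<'E'
from h import *
q=onz('w5',[(323.5,214),(322.5,271.1)],106.);print('handle ends',q.round(1),q.mean(0),np.linalg.norm(q[0]-q[1]))
b=onz('w5',[(322.75,168.5),(321.5,281.5)],66.);print('board ends',b.round(1),b.mean(0),np.linalg.norm(b[0]-b[1]))
print('depth',ondepth('w5',[(323,230),(323,245),(323,260)]).round(1))
# triangulate handle top corners: top view ends (crop c2): left-end mid (335,190)? right-end mid (505,235)
for w,t in(((323.5,214),(336/8+375,194/8+230)),((322.5,271.1),(503/8+375,234/8+230))): print(two('w5',w,'t0',t))
e=b[0]-b[1]; print('yaw',np.degrees(np.arctan2(-e[0],e[1])))
goto(438.5,-265.2,200,-15)
E
```

```text
handle ends [[ 447.9 -244.9  106. ]
 [ 436.  -286.6  106. ]] [ 441.95652631 -265.7345454   106.        ] 43.38398477452375
board ends [[ 454.8 -219.4   66. ]
 [ 428.9 -312.6   66. ]] [ 441.88086048 -266.01723574   66.        ] 96.66111716203123
depth [[ 444.5 -256.3  105.2]
 [ 441.6 -267.3  105.1]
 [ 438.6 -278.4  105.4]]
(array([ 447.22300855, -248.11769487,   92.65596488]), np.float64(0.2539323409504871))
(array([ 435.74737515, -288.74279987,  101.49937345]), np.float64(0.5297202464392327))
yaw -15.519553855423014
t=2.85 pos [ 438.9 -258.4  215.1] yawY -15.1 F [ 0.5  0.1 -0.8] w 85.5 | shift [15.   1.4  6.7] roll -0.003 q6 1.30 dist 17
```

```bash
python3 - <<'E'
from h import *
goto(441.7,-265.9,74,-15.3)
E
```

```text
t=2.85 pos [ 438.9 -258.4  215.1] yawY -15.1 F [ 0.5  0.1 -0.8] w 85.5 | shift [141.    4.8   6.9] roll 0.003 q6 1.30 dist 141
```

Call:
{"method": "carry_out", "body": {"moves": [[20,4.8,6.9,0,1],[50,4.8,6.9,0.003,1],[85,4.8,6.9,0.003,1],[115,4.8,6.9,0.003,1],[135,4.8,6.9,0.003,1]]}}

```text
time_s: 3.27
tool_pos: [441.0, -264.3, 77.4]
eef_rot: [1.404, 1.076, -1.402]
contact_force: [-0.4, -0.1, -0.1]
gripper_width: 85.4
```

```bash
python3 - <<'E'
from h import *
goto(441.7,-265.9,74,-15.3)
E
```

```text
t=3.27 pos [ 441.  -264.3   77.4] yawY -15.2 F [-0.4 -0.1 -0.1] w 85.4 | shift [3.4 1.1 1.4] roll 0.001 q6 1.30 dist 4
```

Call:
{"method": "carry_out", "body": {"moves": [[3,1,1.4,0,1],[3,1,1.4,0,0.6],[3,1,1.4,0,0.4],[3,1,1.4,0,0.28],[3,1,1.4,0,0.22]]}}

```text
time_s: 3.68
tool_pos: [442.5, -266.2, 76.2]
eef_rot: [1.404, 1.074, -1.401]
contact_force: [-0.1, -0.5, -0.2]
gripper_width: 38.8
```

Call:
{"method": "carry_out", "body": {"moves": [[0,0,0,0,0.22],[0,0,0,0,0.2],[0,0,0,0,0.18],[0,0,0,0,0.16],[0,0,0,0,0.14]]}}

```text
time_s: 4.1
tool_pos: [442.4, -266.3, 76.3]
eef_rot: [1.404, 1.074, -1.401]
contact_force: [-0.8, -0.0, 1.5]
gripper_width: 12.1
```

```bash
python3 - <<'E'
from h import *
snap('wrist','w6')
goto(441.7,-265.9,74,-15.3)
E
```

```text
t=4.15 pos [ 442.4 -266.3   76.3] yawY -15.2 F [-1.5  0.2  2.4] w 12.1 | shift [ 2.3 -0.8 -0.2] roll 0.001 q6 1.29 dist 2
```

View pics/w6.png

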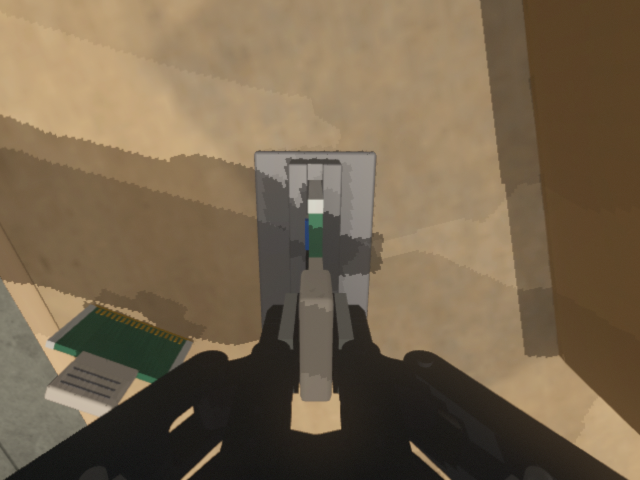

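Call:
{"method": "carry_out", "body": {"moves": [[0,0,0,0,0],[0,0,0,0,0],[0,0,0,0,0],[-3,0,0,0,0],[-6,0,0,0,0]]}}

```text
time_s: 4.57
tool_pos: [442.2, -266.2, 82.1]
eef_rot: [1.404, 1.075, -1.401]
contact_force: [0.6, -0.3, -1.1]
gripper_width: 10.9
```

```bash
python3 - <<'E'
from h import *
q=onz('w6',[(316,297),(316,400)],106.)
z,K,D,T=cam('w6'); M=R.from_rotvec(z['rot']).as_matrix(); print((q-z['pos'])@M)
goto(442.4,-266.3,180,-15.3)
E
```

```text
[[-29.59650934   0.04542306 -23.3272264 ]
 [-29.71008867   0.0817949   19.46419986]]
t=4.57 pos [ 442.2 -266.2   82.1] yawY -15.2 F [ 0.6 -0.3 -1.1] w 10.9 | shift [-97.9   0.1  -0.2] roll 0.001 q6 1.29 dist 98
```

Call:
{"method": "carry_out", "body": {"moves": [[-12,0,0,0,0],[-28,0,0,0,0],[-60,0,0,0,0],[-100,0,0,0,0],[-135,0,0,0,0]]}}

```text
time_s: 4.98
tool_pos: [441.9, -266.4, 219.9]
eef_rot: [1.404, 1.074, -1.401]
contact_force: [0.6, -0.2, -1.2]
gripper_width: 11.0
```

```bash
python3 - <<'E'
from h import *
goto(442.4,-266.3,215,-15.3)
goto(525,90,215,7.5)
E
```

```text
t=4.98 pos [ 441.9 -266.4  219.9] yawY -15.2 F [ 0.6 -0.2 -1.2] w 11.0 | shift [ 4.9  0.5 -0.2] roll 0.001 q6 1.29 dist 5
t=4.98 pos [ 441.9 -266.4  219.9] yawY -15.2 F [ 0.6 -0.2 -1.2] w 11.0 | shift [   5.9  -13.3 -365.7] roll -0.397 q6 1.29 dist 366
```

Call:
{"method": "carry_out", "body": {"moves": [[0,-1,-25,-0.03,0],[0,-3,-60,-0.07,0],[0,-4,-100,-0.12,0],[0,-6,-140,-0.17,0],[0,-7,-178,-0.21,0]]}}

```text
time_s: 5.4
tool_pos: [481.8, -91.0, 221.5]
eef_rot: [1.251, 1.185, -1.247]
contact_force: [1.0, 0.4, -0.8]
gripper_width: 11.0
```

```bash
python3 - <<'E'
from h import *
goto(524.7,89.4,217,7.55)
E
```

```text
t=5.40 pos [481.8 -91.  221.5] yawY -3.1 F [ 1.   0.4 -0.8] w 11.0 | shift [   5.1   33.2 -182.4] roll -0.185 q6 1.44 dist 186
```

Call:
{"method": "carry_out", "body": {"moves": [[1,7,-40,-0.04,0],[2,14,-80,-0.08,0],[3,21,-120,-0.12,0],[4,28,-155,-0.16,0],[5,33,-180,-0.185,0]]}}

```text
time_s: 5.82
tool_pos: [524.5, 90.0, 217.9]
eef_rot: [1.112, 1.271, -1.106]
contact_force: [0.9, -0.5, -0.8]
gripper_width: 11.1
```

Call:
{"method": "carry_out", "body": {"moves": [[0,0,0,0,0],[0,0,0,0,0],[0,0,0,0,0],[0,0,0,0,0],[0,0,0,0,0]]}}

```text
time_s: 6.23
tool_pos: [524.5, 88.9, 218.3]
eef_rot: [1.114, 1.27, -1.107]
contact_force: [-0.6, 0.1, -1.4]
gripper_width: 11.2
```

```bash
python3 - <<'E'
from h import *
snap('wrist','w7'); snap('scene','s7')
goto(524.7,89.4,217,7.55)
im=cv2.imread('pics/s7.png')
cv2.imwrite('pics/c10.png',cv2.resize(im[120:360,150:330],None,fx=3,fy=2.5,interpolation=cv2.INTER_CUBIC))
E
```

```text
t=6.33 pos [524.5  89.  218.2] yawY 7.7 F [ 0.9 -0.1 -1.9] w 10.9 | shift [ 1.2  0.2 -0.3] roll 0.002 q6 1.60 dist 1
```

View pics/w7.png

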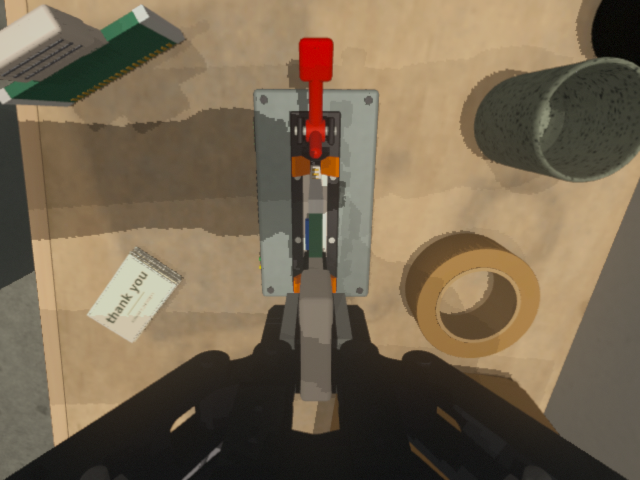

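View pics/c10.png

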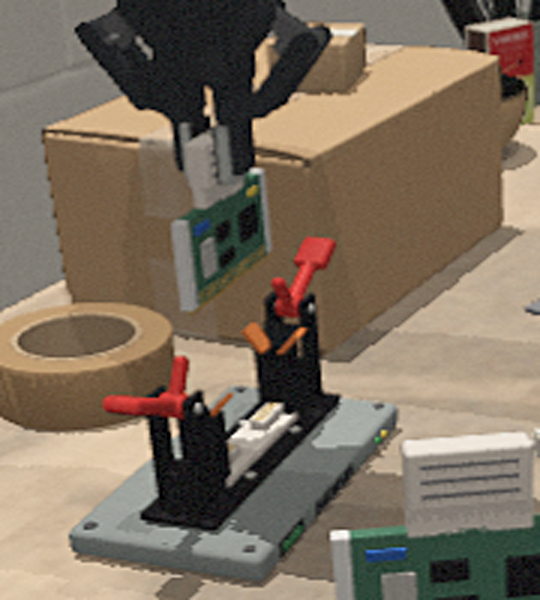

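```bash
python3 - <<'E'
from h import *
im=cv2.imread('pics/w7.png')
cv2.imwrite('pics/c11.png',cv2.resize(im[110:410,280:350],None,fx=6,fy=2,interpolation=cv2.INTER_CUBIC))
cv2.imwrite('pics/c12.png',cv2.resize(im[110:220,280:350],None,fx=6,fy=5.4,interpolation=cv2.INTER_CUBIC))
cv2.imwrite('pics/c13.png',cv2.resize(im[205:305,280:350],None,fx=6,fy=6,interpolation=cv2.INTER_CUBIC))
E
```

```text
(no output)
```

View pics/c12.png

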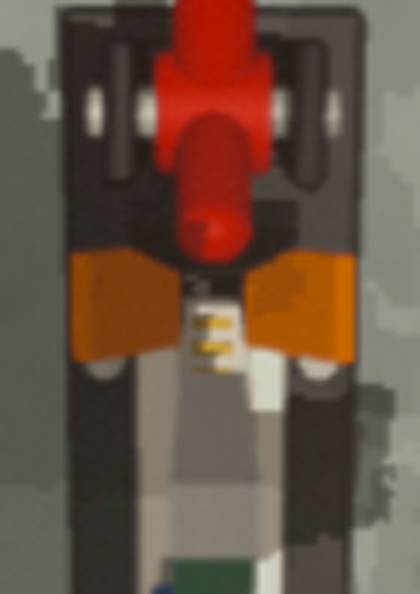

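View pics/c13.png

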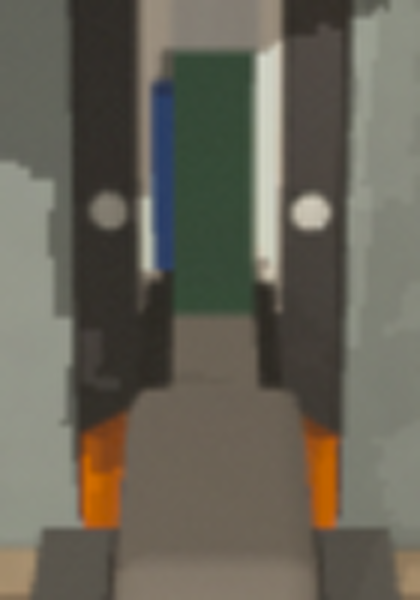

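View pics/c11.png

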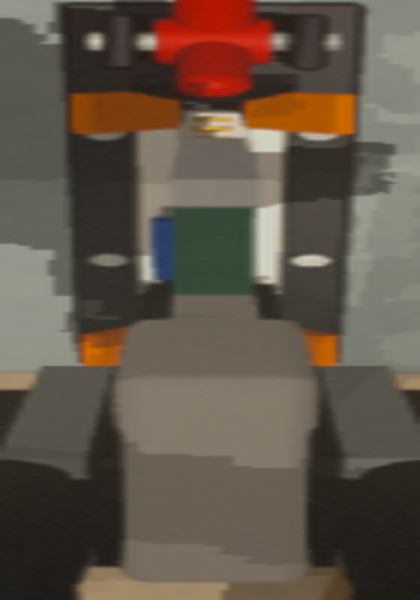

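```bash
python3 - <<'E'
from h import *
z,K,D,T=cam('w7'); M=R.from_rotvec(z['rot']).as_matrix(); pos=z['pos']; print(pos)
tl=lambda q:((q-pos)@M).round(1)
zs=pos[2]+15.7-26
print('shoulder end',tl(onz('w7',[(315.67,199.4)],zs)),'lower corner',tl(onz('w7',[(315.6,179.4)],zs-60)))
print('handle',tl(onz('w7',[(316,297),(316,401)],zs+40)))
print('mouth mid L',tl(onz('w7',[(315.6,168)],94.)),'R',tl(onz('w7',[(315.1,284)],94.)))
print('flare L ends',tl(onz('w7',[(315,156.5),(315,177)],94.)),'R end',tl(onz('w7',[(315,275.5),(315,293)],94.)))
print('pivL',tl(onz('w7',[(315.6,130.2)],100.)))
print('screw',tl(onz('w7',[(298,177),(333,177),(298,240.2),(332,240.2)],24.)))
d=np.array([524.7,89.4,94]);print('D in tool',tl(d))
E
```

```text
[524.47436404  88.88426877 218.28638633]
shoulder end [[ 10.5   0.1 -48.2]] lower corner [[ 70.4   0.2 -46.9]]
handle [[-29.6   0.2 -23.4]
 [-29.8   0.3  19.8]]
mouth mid L [[124.4   0.2 -46.2]] R [[ 1.241e+02 -1.000e-01  4.480e+01]]
flare L ends [[124.5  -0.2 -54.3]
 [124.4  -0.2 -39.8]] R end [[124.2  -0.2  37.5]
 [124.1  -0.2  52.7]]
pivL [[118.5   0.2 -72.4]]
screw [[194.3 -15.7 -28.8]
 [194.4  16.1 -28.8]
 [194.1 -16.6  31.8]
 [194.2  16.1  31.8]]
D in tool [ 1.243e+02 -0.000e+00 -1.000e-01]
```

Call:
{"method": "carry_out", "body": {"moves": [[10,0,0,-0.002,0],[22,0,0,-0.002,0],[34,0,0,-0.002,0],[44,0,0,-0.002,0],[50,0,0,-0.002,0]]}}

```text
time_s: 6.75
tool_pos: [524.0, 88.8, 166.3]
eef_rot: [1.112, 1.272, -1.107]
contact_force: [-0.4, -0.1, -1.3]
gripper_width: 11.0
```

Call:
{"method": "carry_out", "body": {"moves": [[2,0,0,0,0],[4,0,0,0,0],[6,0,0,0,0],[8,0,0,0,0],[10,0,0,0,0]]}}

```text
time_s: 7.17
tool_pos: [524.3, 88.9, 156.6]
eef_rot: [1.112, 1.272, -1.107]
contact_force: [0.1, -0.3, -1.2]
gripper_width: 11.0
```

```bash
python3 - <<'E'
from h import *
goto(524.7,89.4,150,7.6)
E
```

```text
t=7.17 pos [524.3  88.9 156.6] yawY 7.7 F [ 0.1 -0.3 -1.2] w 11.0 | shift [ 6.6  0.5 -0.4] roll 0.003 q6 1.60 dist 7
```

No side force yet; continuing gently.

Call:
{"method": "carry_out", "body": {"moves": [[1.5,0.3,0,0.002,0],[3,0.3,0,0.002,0],[4.5,0.3,0,0.002,0],[6,0.3,0,0.002,0],[7,0.3,0,0.002,0]]}}

```text
time_s: 7.58
tool_pos: [524.5, 89.0, 149.4]
eef_rot: [1.113, 1.271, -1.108]
contact_force: [0.3, -0.4, -0.4]
gripper_width: 11.2
```

Call:
{"method": "carry_out", "body": {"moves": [[1,0,0,0,0],[2,0,0,0,0],[3,0,0,0,0],[4,0,0,0,0],[5,0,0,0,0]]}}

```text
time_s: 8.0
tool_pos: [524.6, 89.0, 144.4]
eef_rot: [1.113, 1.271, -1.108]
contact_force: [-0.3, 0.4, -1.0]
gripper_width: 11.5
```

Call:
{"method": "carry_out", "body": {"moves": [[2,0,0,0,0],[4,0,0,0,0],[6,0,0,0,0],[8,0,0,0,0],[10,0,0,0,0]]}}

```text
time_s: 8.42
tool_pos: [524.5, 89.0, 134.1]
eef_rot: [1.113, 1.271, -1.108]
contact_force: [-1.0, -0.3, -0.9]
gripper_width: 10.8
```

Call:
{"method": "carry_out", "body": {"moves": [[2,0,0,0,0],[4,0,0,0,0],[6,0,0,0,0],[8,0,0,0,0],[10,0,0,0,0]]}}

```text
time_s: 8.83
tool_pos: [524.5, 89.1, 123.9]
eef_rot: [1.113, 1.271, -1.108]
contact_force: [0.2, -1.3, -1.3]
gripper_width: 10.9
```

```bash
python3 - <<'E'
from h import *
goto(524.7,89.4,111.3,7.6); print(arm.state()['ft_torque'])
E
```

```text
t=8.83 pos [524.5  89.1 123.9] yawY 7.6 F [ 0.2 -1.3 -1.3] w 10.9 | shift [12.6  0.2 -0.3] roll 0.001 q6 1.60 dist 13
[-0.01706159 -0.0112756  -0.01757173]
```

Call:
{"method": "carry_out", "body": {"moves": [[2,0,0,0,0],[4,0,0,0,0],[6,0,0,0,0],[8,0,0,0,0],[9.5,0,0,0,0]]}}

```text
time_s: 9.25
tool_pos: [524.5, 89.1, 114.1]
eef_rot: [1.113, 1.271, -1.108]
contact_force: [0.6, -0.1, -1.5]
gripper_width: 10.9
```

Call:
{"method": "carry_out", "body": {"moves": [[0.6,0,0,0,0],[1.2,0,0,0,0],[1.8,0,0,0,0],[2.4,0,0,0,0],[2.4,0,0,0,0]]}}

```text
time_s: 9.67
tool_pos: [524.5, 89.1, 111.7]
eef_rot: [1.113, 1.271, -1.108]
contact_force: [-0.7, 0.4, -0.2]
gripper_width: 10.8
```

Call:
{"method": "carry_out", "body": {"moves": [[0.3,0,0,0,0],[0.6,0,0,0,0],[0.6,0,0,0,0],[0.6,0,0,0,0],[0.6,0,0,0,0]]}}

```text
time_s: 10.08
tool_pos: [524.6, 89.1, 111.3]
eef_rot: [1.113, 1.271, -1.108]
contact_force: [-1.0, -0.3, 2.5]
gripper_width: 11.2
```

```bash
python3 - <<'E'
from h import *
snap('scene','s8');snap('wrist','w8')
goto(524.7,89.4,111.3,7.6); print(arm.state()['ft_torque'])
im=cv2.imread('pics/s8.png')
cv2.imwrite('pics/c14.png',cv2.resize(im[180:360,150:310],None,fx=4,fy=3.3,interpolation=cv2.INTER_CUBIC))
E
```

```text
t=10.18 pos [524.6  89.1 111.3] yawY 7.6 F [-0.4  0.6  2.1] w 11.1 | shift [-0.   0.1 -0.3] roll 0.001 q6 1.60 dist 0
[-0.06505792  0.22392641  0.03802726]
```

View pics/c14.png

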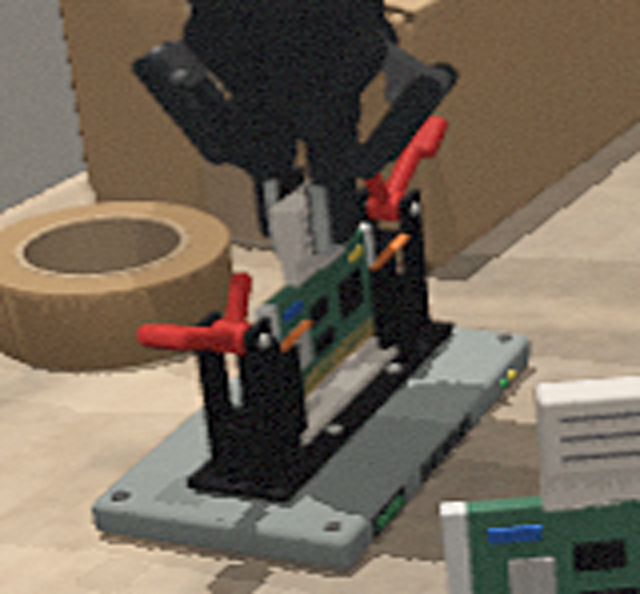

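View pics/w8.png

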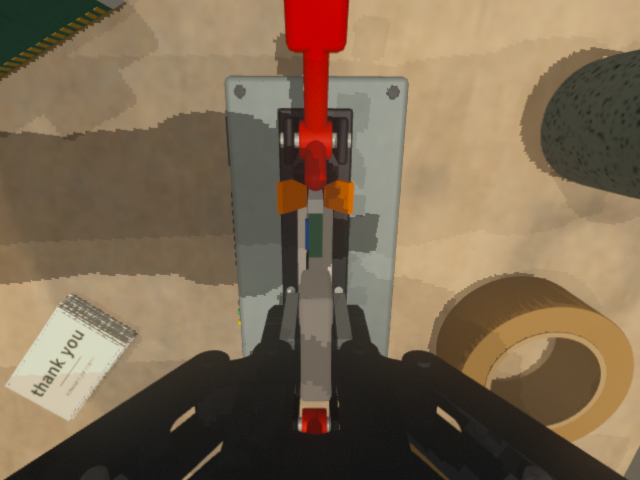

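Call:
{"method": "carry_out", "body": {"moves": [[0,0,0,0,0.18],[0,0,0,0,0.25],[0,0,0,0,0.32],[0,0,0,0,0.4],[0,0,0,0,0.4]]}}

```text
time_s: 10.6
tool_pos: [524.6, 89.1, 111.2]
eef_rot: [1.113, 1.271, -1.108]
contact_force: [-0.4, -1.1, -0.8]
gripper_width: 34.1
```

```bash
python3 - <<'E'
from h import *
goto(524.6,89.1,200,7.6)
E
```

```text
t=10.60 pos [524.6  89.1 111.2] yawY 7.6 F [-0.4 -1.1 -0.8] w 34.1 | shift [-88.8   0.1  -0.3] roll 0.001 q6 1.60 dist 89
```

Call:
{"method": "carry_out", "body": {"moves": [[-8,0,0,0,0.4],[-20,0,0,0,0.4],[-45,0,0,0,0.4],[-70,0,0,0,0.2],[-90,0,0,0,0]]}}

```text
time_s: 11.02
tool_pos: [524.7, 88.8, 204.3]
eef_rot: [1.114, 1.269, -1.107]
contact_force: [1.0, -0.5, 0.3]
gripper_width: 11.3
```

```bash
python3 - <<'E'
from h import *
snap('wrist','w9');snap('scene','s9')
goto(524.6,89.1,200,7.6)
im=cv2.imread('pics/s9.png')
cv2.imwrite('pics/c15.png',cv2.resize(im[180:360,150:310],None,fx=4,fy=3.3,interpolation=cv2.INTER_CUBIC))
E
```

```text
t=11.12 pos [525.9  89.  206.1] yawY 7.6 F [ 0.4  0.4 -0.3] w 0.2 | shift [ 6.1 -1.3 -0.3] roll 0.001 q6 1.60 dist 6
```

View pics/c15.png

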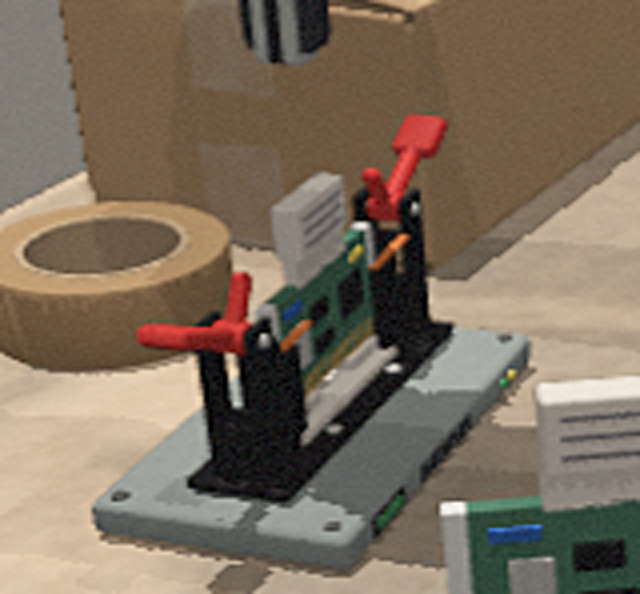

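View pics/w9.png

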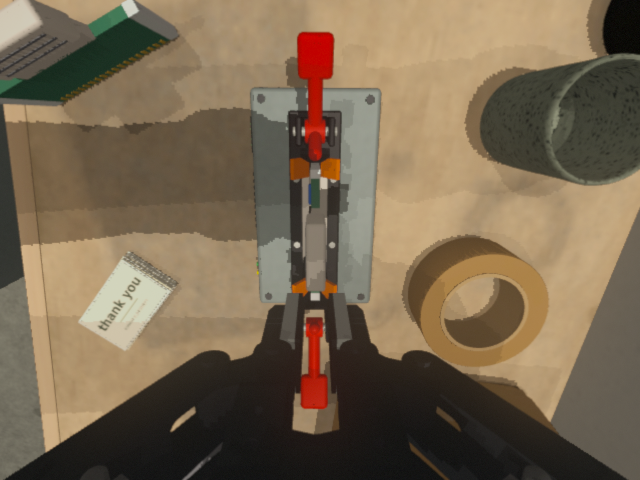

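```bash
cat >> h.py <<'E'
D=np.array([524.6,89.6]); YAW=np.radians(7.6)
def loc(sy,z): 
    p=D+sy*np.array([-np.sin(YAW),np.cos(YAW)]); goto(p[0],p[1],z,7.6)
def where():
    s=arm.state(); d=s['tool_pos'][:2]-D; u=np.array([-np.sin(YAW),np.cos(YAW)]); v=np.array([np.cos(YAW),np.sin(YAW)])
    print('local x %.1f s %.1f z %.1f'%(d@v,d@u,s['tool_pos'][2]),'F along v,u,z',np.round([s['contact_force'][:2]@v,s['contact_force'][:2]@u,s['contact_force'][2]],1),'t %.2f'%s['time_s'])
def arc(th,half=11,dep=8): return 72+58*np.sin(th)+4.5*np.cos(th)+half, 100+58*np.cos(th)-4.5*np.sin(th)-dep
E
python3 - <<'E'
from h import *
where(); loc(148,190); loc(148,112)
for t in np.arange(1.15,-.01,-.115): print(round(t,3),np.round(arc(t),1))
E
```

```text
local x 1.2 s -0.8 z 206.1 F along v,u,z [ 0.4  0.4 -0.3] t 11.12
t=11.12 pos [525.9  89.  206.1] yawY 7.6 F [ 0.4  0.4 -0.3] w 0.2 | shift [  16.6   -1.3 -148.7] roll 0.001 q6 1.60 dist 150
t=11.12 pos [525.9  89.  206.1] yawY 7.6 F [ 0.4  0.4 -0.3] w 0.2 | shift [  94.6   -1.9 -148.5] roll 0.001 q6 1.60 dist 176
1.15 [137.8 111.6]
1.035 [135.2 117.7]
0.92 [131.9 123.6]
0.805 [127.9 129. ]
0.69 [123.4 133.9]
0.575 [118.3 138.2]
0.46 [112.8 142. ]
0.345 [106.9 145.1]
0.23 [100.6 147.4]
0.115 [ 94.1 149.1]
0.0 [ 87.5 150. ]
```

Call:
{"method": "carry_out", "body": {"moves": [[0,-1,-35,0,0],[4,-1,-75,0,0],[10,-1,-115,0,0],[16,-1,-149,0,0],[16,-1,-149,0,0]]}}

```text
time_s: 11.53
tool_pos: [503.8, 241.2, 189.2]
eef_rot: [1.113, 1.27, -1.101]
contact_force: [0.4, -0.4, -0.0]
gripper_width: 0.1
```

```bash
python3 - <<'E'
from h import *
where(); loc(148,112)
E
```

```text
local x -0.6 s 153.0 z 189.2 F along v,u,z [ 0.4 -0.5 -0. ] t 11.53
t=11.53 pos [503.8 241.2 189.2] yawY 7.9 F [ 0.4 -0.4 -0. ] w 0.1 | shift [77.2  0.1  5.4] roll 0.005 q6 1.88 dist 77
```

Call:
{"method": "carry_out", "body": {"moves": [[15,0,3,0.004,0],[35,0,4,0.004,0],[55,0,4,0.004,0],[70,0,4,0.004,0],[77,0,4,0.004,0]]}}

```text
time_s: 11.95
tool_pos: [503.9, 237.1, 110.1]
eef_rot: [1.114, 1.27, -1.106]
contact_force: [-0.6, 0.8, -0.2]
gripper_width: 0.4
```

Call:
{"method": "carry_out", "body": {"moves": [[0,0,0,0,0],[0,0,0,0,0],[0,0,0,0,0],[0,0,0,0,0],[0,0,0,0,0]]}}

```text
time_s: 12.37
tool_pos: [504.4, 237.3, 111.1]
eef_rot: [1.116, 1.269, -1.105]
contact_force: [-0.1, 0.1, -0.2]
gripper_width: 0.0
```

```bash
python3 - <<'E'
from h import *
snap('scene','s10')
where(); loc(148,112); loc(*arc(1.15))
im=cv2.imread('pics/s10.png')
cv2.imwrite('pics/c16.png',cv2.resize(im[160:360,130:310],None,fx=4,fy=3,interpolation=cv2.INTER_CUBIC))
E
```

```text
local x -0.6 s 149.1 z 110.9 F along v,u,z [-1.   0.9  0.6] t 12.42
t=12.42 pos [504.3 237.3 110.9] yawY 7.6 F [-1.1  0.7  0.6] w -0.0 | shift [-1.1  0.6  1. ] roll 0.001 q6 1.88 dist 2
t=12.42 pos [504.3 237.3 110.9] yawY 7.6 F [-1.1  0.7  0.6] w -0.0 | shift [-0.8  0.6 11.3] roll 0.001 q6 1.88 dist 11
```

View pics/c16.png

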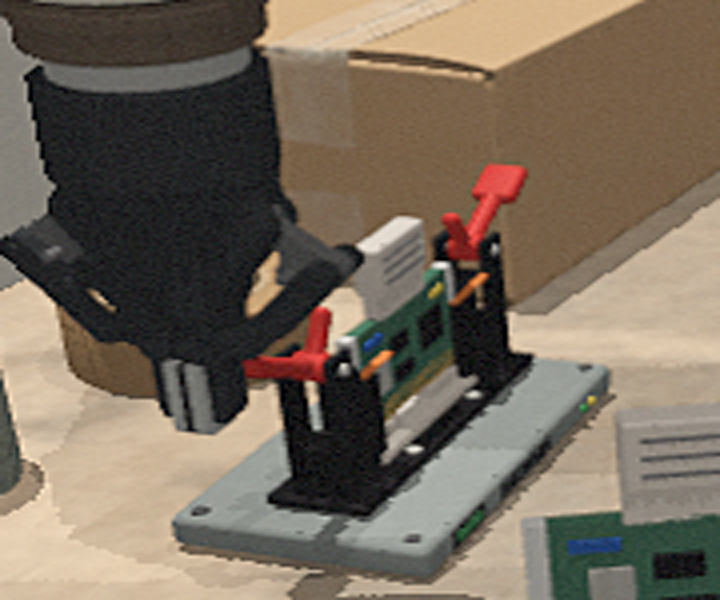

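Call:
{"method": "carry_out", "body": {"moves": [[0,0.6,4,0,0],[0,0.6,7,0,0],[0,0.6,9,0,0],[-0.5,0.6,10.5,0,0],[-0.8,0.6,11.3,0,0]]}}

```text
time_s: 12.83
tool_pos: [506.4, 225.8, 111.7]
eef_rot: [1.116, 1.269, -1.106]
contact_force: [0.6, 0.5, 0.1]
gripper_width: 0.1
```

```bash
python3 - <<'E'
from h import *
where()
for t in (1.1,1.05,1.0,.95,.9): loc(*arc(t))
E
```

```text
local x -0.0 s 137.4 z 111.7 F along v,u,z [0.7 0.4 0.1] t 12.83
t=12.83 pos [506.4 225.8 111.7] yawY 7.6 F [0.6 0.5 0.1] w 0.1 | shift [-2.6  0.   0.7] roll 0.000 q6 1.86 dist 3
t=12.83 pos [506.4 225.8 111.7] yawY 7.6 F [0.6 0.5 0.1] w 0.1 | shift [-5.3  0.   1.8] roll 0.000 q6 1.86 dist 6
t=12.83 pos [506.4 225.8 111.7] yawY 7.6 F [0.6 0.5 0.1] w 0.1 | shift [-7.9  0.   3.1] roll 0.000 q6 1.86 dist 8
t=12.83 pos [506.4 225.8 111.7] yawY 7.6 F [0.6 0.5 0.1] w 0.1 | shift [-10.4   0.    4.6] roll 0.000 q6 1.86 dist 11
t=12.83 pos [506.4 225.8 111.7] yawY 7.6 F [0.6 0.5 0.1] w 0.1 | shift [-12.9   0.1   6.1] roll 0.000 q6 1.86 dist 14
```

Call:
{"method": "carry_out", "body": {"moves": [[0,0,0.8,0,0],[0,0,1.6,0,0],[0,0,2.4,0,0],[0,0,3,0,0],[0,0,3,0,0]]}}

```text
time_s: 13.25
tool_pos: [506.8, 223.5, 111.8]
eef_rot: [1.116, 1.27, -1.104]
contact_force: [-0.6, 5.5, 0.5]
gripper_width: 0.1
```

```bash
python3 - <<'E'
from h import *
where()
E
```

```text
local x 0.0 s 135.1 z 111.8 F along v,u,z [0.1 5.5 0.5] t 13.25
```

Call:
{"method": "carry_out", "body": {"moves": [[-2.7,0,1.5,0,0],[-5.4,0,2.6,0,0],[-8,0,3.9,0,0],[-10.5,0,5.4,0,0],[-13,0,6.9,0,0]]}}

```text
time_s: 13.67
tool_pos: [507.6, 216.4, 125.0]
eef_rot: [1.116, 1.27, -1.105]
contact_force: [-0.4, 1.9, -1.7]
gripper_width: 0.0
```

```bash
python3 - <<'E'
from h import *
where()
s0=np.array(arc(.9)); 
for t in (.84,.78,.72,.66,.6): print(np.array(arc(t))-s0)
E
```

```text
local x -0.1 s 128.0 z 125.0 F along v,u,z [-0.1  1.9 -1.7] t 13.67
[-2.03732194  2.83354279]
[-4.24088838  5.53982075]
[-6.60276886  8.1090942 ]
[-9.11446316 10.53211653]
[-11.76693189  12.80016747]
```

Call:
{"method": "carry_out", "body": {"moves": [[-2.6,0,2.5,0,0],[-5.3,0,4.8,0,0],[-8,0,7.2,0,0],[-10.4,0,9.7,0,0],[-12.7,0,12.4,0,0]]}}

```text
time_s: 14.08
tool_pos: [509.2, 203.7, 137.8]
eef_rot: [1.116, 1.27, -1.105]
contact_force: [-1.1, 1.7, -1.6]
gripper_width: -0.1
```

```bash
python3 - <<'E'
from h import *
where(); snap('scene','s11')
im=cv2.imread('pics/s11.png')
cv2.imwrite('pics/c17.png',cv2.resize(im[160:360,130:310],None,fx=4,fy=3,interpolation=cv2.INTER_CUBIC))
s0=np.array(arc(.6)); 
for t in (.54,.48,.42,.36,.3): print(np.array(arc(t))-s0)
E
```

```text
local x -0.1 s 115.1 z 137.8 F along v,u,z [-0.9  1.8 -1.6] t 14.08
[-2.78369714  2.10491702]
[-5.68860439  4.0391247 ]
[-8.70426722  5.79566196]
[-11.81983249   7.36820719]
[-15.02408754   8.7511009 ]
```

View pics/c17.png

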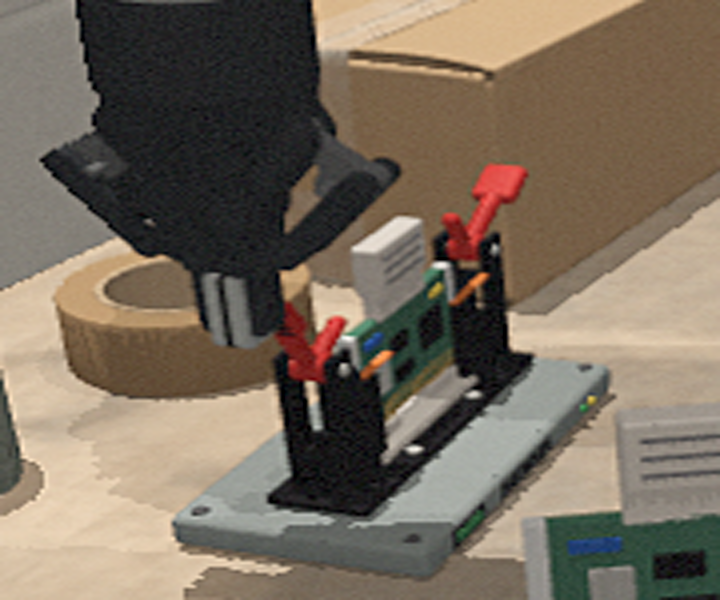

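The lever follows well (about 0.6 rad, low force).

Call:
{"method": "carry_out", "body": {"moves": [[-2,0,3,0,0],[-4,0,6,0,0],[-5.7,0,9,0,0],[-7.3,0,12.1,0,0],[-8.7,0,15.3,0,0]]}}

```text
time_s: 14.55
tool_pos: [511.5, 187.8, 147.1]
eef_rot: [1.117, 1.27, -1.105]
contact_force: [0.1, 2.7, -1.8]
gripper_width: -0.3
```

```bash
python3 - <<'E'
from h import *
where()
s0=np.array(arc(.3)); 
for t in (.25,.2,.15,.1,.05,0): print(np.array(arc(t))-s0)
E
```

```text
local x -0.0 s 99.1 z 147.1 F along v,u,z [ 0.4  2.7 -1.8] t 14.55
[-2.72965065  1.0039272 ]
[-5.5060654   1.87017409]
[-8.32230465  2.59657548]
[-11.17132928   3.18131577]
[-14.0460182   3.6229334]
[-16.93918619   3.92032456]
```

Call:
{"method": "carry_out", "body": {"moves": [[-0.8,0,2.5,0,0],[-1.5,0,5,0,0],[-2,0,7.5,0,0],[-2.4,0,9.5,0,0],[-2.7,0,11.5,0,0]]}}

```text
time_s: 14.97
tool_pos: [512.9, 176.4, 149.6]
eef_rot: [1.117, 1.27, -1.105]
contact_force: [0.5, 4.6, -3.6]
gripper_width: 0.3
```

```bash
python3 - <<'E'
from h import *
where()
E
```

```text
local x -0.1 s 87.5 z 149.6 F along v,u,z [ 1.2  4.5 -3.6] t 14.97
```

Call:
{"method": "carry_out", "body": {"moves": [[-0.2,0,1,0,0],[-0.2,0,2,0,0],[-0.2,0,3,0,0],[-0.2,0,3.5,0,0],[-0.2,0,3.5,0,0]]}}

```text
time_s: 15.38
tool_pos: [513.1, 174.5, 149.9]
eef_rot: [1.118, 1.274, -1.102]
contact_force: [-1.1, 12.7, -2.7]
gripper_width: 0.4
```

```bash
python3 - <<'E'
from h import *
where()
E
```

```text
local x -0.1 s 85.6 z 149.9 F along v,u,z [ 0.6 12.7 -2.7] t 15.38
```

```bash
python3 - <<'E'
from h import *
snap('scene','s12')
im=cv2.imread('pics/s12.png')
cv2.imwrite('pics/c18.png',cv2.resize(im[160:360,150:310],None,fx=4.5,fy=3,interpolation=cv2.INTER_CUBIC))
where(); loc(110,151)
E
```

```text
local x -0.1 s 85.6 z 149.9 F along v,u,z [ 0.4 12.9 -2.3] t 15.43
t=15.43 pos [513.2 174.4 149.9] yawY 7.7 F [-1.3 12.9 -2.3] w -0.3 | shift [ -0.9   0.2 -24.4] roll 0.002 q6 1.76 dist 24
```

View pics/c18.png

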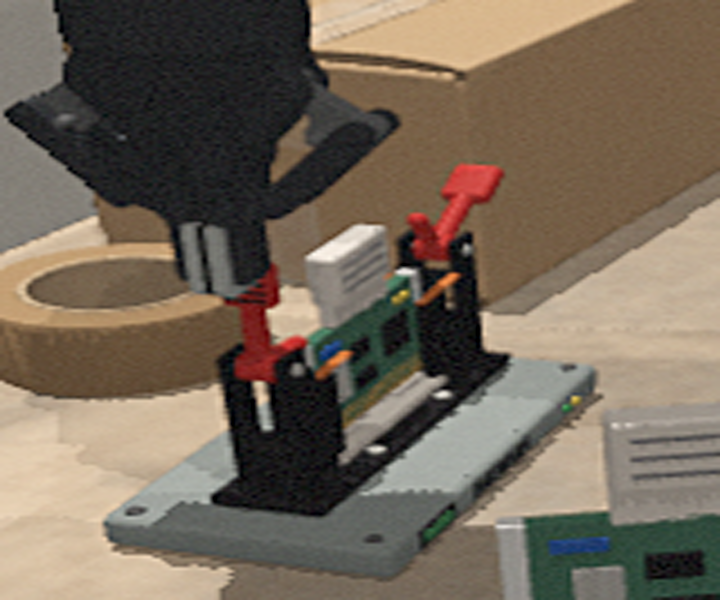

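Call:
{"method": "carry_out", "body": {"moves": [[0,0,-6,0,0],[0,0,-14,0,0],[-8,0,-24,0,0],[-35,0,-24,0,0],[-65,0,-24,0,0]]}}

```text
time_s: 15.85
tool_pos: [508.8, 198.1, 215.0]
eef_rot: [1.115, 1.274, -1.104]
contact_force: [1.4, 0.6, 1.0]
gripper_width: 0.1
```

```bash
python3 - <<'E'
from h import *
where(); loc(-148,215)
E
```

```text
local x -1.3 s 109.6 z 215.0 F along v,u,z [1.5 0.4 1. ] t 15.85
t=15.85 pos [508.8 198.1 215. ] yawY 7.7 F [1.4 0.6 1. ] w 0.1 | shift [ -1.9   0.7 257.6] roll 0.003 q6 1.80 dist 258
```

```bash
python3 - <<'E'
from h import *
print(onz('w2',[(350,325),(335,437),(450,335)],167.).round(0), onz('t0',[(342,92),(342,180),(340,205),(489,170)],167.).round(0))
print(ondepth('t0',[(345,100),(345,175),(344,200)]).round(0))
E
```

```text
[[546.   9. 167.]
 [551. -94. 167.]
 [620.  11. 167.]] [[ 773.  -84.  167.]
 [ 582.  -86.  167.]
 [ 530.  -83.  167.]
 [ 607. -379.  167.]]
[[756. -90. 165.]
 [592. -92. 167.]
 [578. -96.  43.]]
```

Call:
{"method": "carry_out", "body": {"moves": [[0,1,35,0.003,0],[0,1,75,0.003,0],[0,1,115,0.003,0],[0,1,155,0.003,0],[0,1,190,0.003,0]]}}

```text
time_s: 16.27
tool_pos: [535.5, 8.1, 214.6]
eef_rot: [1.117, 1.272, -1.106]
contact_force: [1.2, 1.2, 0.3]
gripper_width: 0.1
```

```bash
python3 - <<'E'
from h import *
where(); loc(-142,215)
E
```

```text
local x 0.1 s -82.2 z 214.6 F along v,u,z [1.3 1.  0.3] t 16.27
t=16.27 pos [535.5   8.1 214.6] yawY 7.6 F [1.2 1.2 0.3] w 0.1 | shift [-0.8 -0.  59.8] roll -0.000 q6 1.45 dist 60
```

Call:
{"method": "carry_out", "body": {"moves": [[0,0,30,0,0],[0,0,50,0,0],[0,0,60,0,0],[0,0,60,0,0],[0,0,60,0,0]]}}

```text
time_s: 16.68
tool_pos: [543.5, -50.8, 214.5]
eef_rot: [1.117, 1.272, -1.107]
contact_force: [0.3, 0.3, 0.3]
gripper_width: 0.0
```

```bash
python3 - <<'E'
from h import *
where(); loc(-142,112); snap('top','t13')
t=cv2.imread('pics/t13.png')
cv2.imwrite('pics/c19.png',cv2.resize(t[80:340,180:500],None,fx=2.4,fy=2.2,interpolation=cv2.INTER_CUBIC))
E
```

```text
local x 0.2 s -141.7 z 214.5 F along v,u,z [0.3 0.3 0.3] t 16.68
t=16.68 pos [543.5 -50.8 214.5] yawY 7.6 F [0.3 0.3 0.3] w 0.0 | shift [102.5  -0.5   1. ] roll -0.001 q6 1.34 dist 102
```

View pics/c19.png

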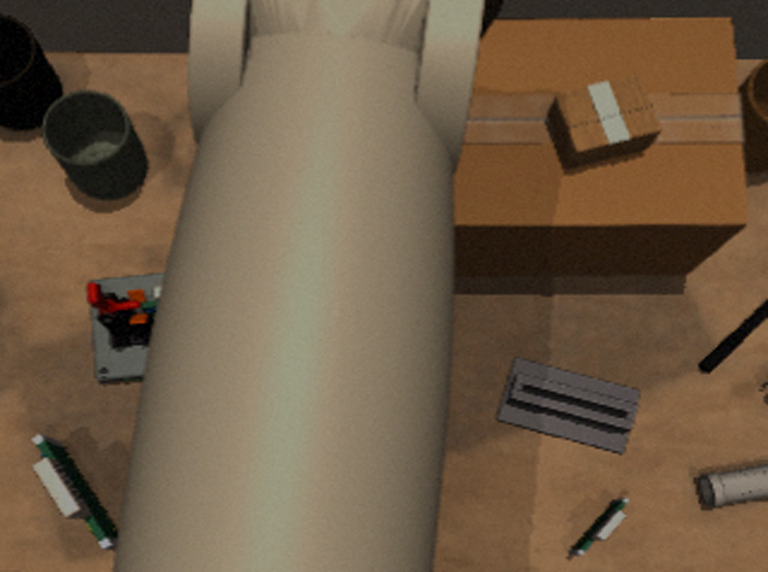

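Call:
{"method": "carry_out", "body": {"moves": [[8,0,0,0,0],[18,0,0,0,0],[28,0,0,0,0],[38,0,0,0,0],[45,0,0,0,0]]}}

```text
time_s: 17.15
tool_pos: [543.0, -49.5, 167.4]
eef_rot: [1.116, 1.274, -1.106]
contact_force: [-0.3, 0.3, -0.7]
gripper_width: -0.4
```

```bash
python3 - <<'E'
from h import *
where(); snap('scene','s14'); snap('wrist','w14')
loc(-142,114)
t=cv2.imread('pics/s14.png')
cv2.imwrite('pics/c20.png',cv2.resize(t[0:330,140:440],None,fx=2.4,fy=1.8,interpolation=cv2.INTER_CUBIC))
E
```

```text
local x -0.2 s -140.3 z 167.4 F along v,u,z [-0.3  0.4 -0.7] t 17.15
t=17.25 pos [542.8 -49.7 167.5] yawY 7.6 F [-0.4 -0.7 -0.1] w -0.1 | shift [53.5  0.4  1.9] roll 0.000 q6 1.34 dist 54
```

View pics/c20.png

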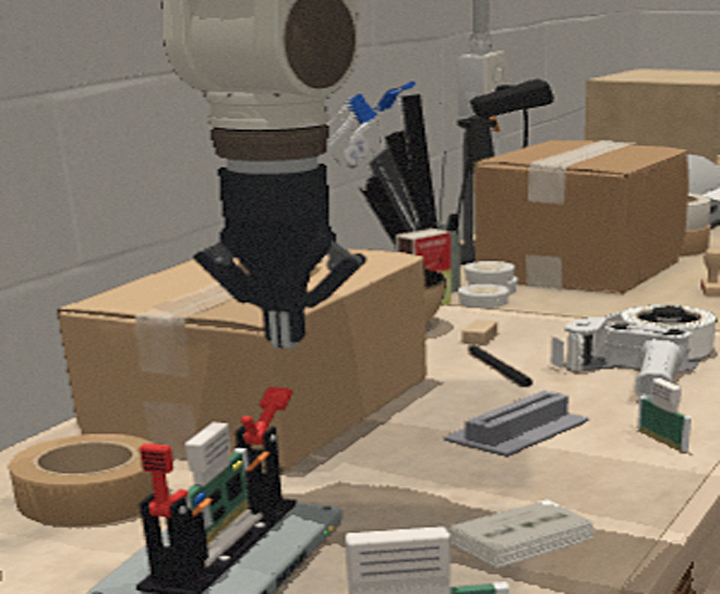

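View pics/w14.png

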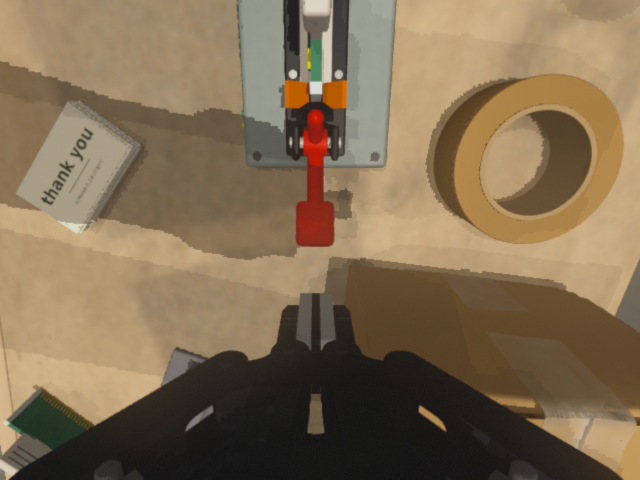

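```bash
python3 - <<'E'
from h import *
z,K,Dd,T=cam('w14'); M=R.from_rotvec(z['rot']).as_matrix()
v,u=np.mgrid[240:480:2,0:640:2]; uv=np.c_[u.ravel(),v.ravel()]; o,r=rays('w14',uv); P=o+r*z['d'][uv[:,1],uv[:,0]][:,None]
L=(P-z['pos'])@M; ok=(abs(L[:,1])<75)&(abs(L[:,2])<60)&(L[:,0]<3)&(L[:,0]>-140)&(z['d'][uv[:,1],uv[:,0]]>0)
g=L[ok]
for a in range(-140,5,10):
    k=g[(g[:,0]>=a)&(g[:,0]<a+10)]
    if len(k): print(a,len(k),'y',k[:,1].min().round(),k[:,1].max().round(),'z',np.percentile(k[:,2],[0,5,50,95,100]).round())
# box face/edge
b=(P[:,2]>100)&(P[:,2]<175)&(P[:,0]>565)&(P[:,1]<-60); print(b.sum(), P[b].min(0),P[b].max(0), np.percentile(P[b][:,1],[50,90,99,100]))
E
```

```text
-100 243 y -18.0 18.0 z [-21. -20. -19. -18. -18.]
-90 3217 y -61.0 62.0 z [-19. -18. -13. -11.  -5.]
-80 3797 y -58.0 57.0 z [-19. -18. -12.   1.   8.]
-70 2237 y -49.0 48.0 z [-19. -18. -12.   7.  10.]
-60 2390 y -42.0 41.0 z [-15. -13. -10.   7.  11.]
-50 881 y -34.0 35.0 z [-15. -14. -12.   6.  11.]
-40 307 y -13.0 16.0 z [-13. -12. -10.   8.  11.]
-30 270 y -13.0 14.0 z [-12. -12.  -8.  -7.  -7.]
-20 226 y -13.0 14.0 z [-12. -12.  -8.  -7.  -6.]
-10 143 y -12.0 61.0 z [-12. -12.  -8.  57.  60.]
5193 [ 578.18493563 -123.29707065  100.00651102] [759.42266443 -82.28385103 169.43855105] [-85.6018673  -83.84252279 -82.96303801 -82.28385103]
```

Call:
{"method": "carry_out", "body": {"moves": [[10,0.4,1,0,0],[22,0.4,1.5,0,0],[36,0.4,1.5,0,0],[47,0.4,1.5,0,0],[53,0.4,1.5,0,0]]}}

```text
time_s: 17.67
tool_pos: [542.6, -50.8, 112.2]
eef_rot: [1.115, 1.276, -1.109]
contact_force: [0.4, -0.0, 0.5]
gripper_width: 0.3
```

```bash
python3 - <<'E'
from h import *
where();loc(-140,115)
E
```

```text
local x -0.7 s -141.6 z 112.2 F along v,u,z [ 0.4 -0.1  0.5] t 17.67
t=17.67 pos [542.6 -50.8 112.2] yawY 7.6 F [ 0.4 -0.   0.5] w 0.3 | shift [-2.7  0.7 -1.6] roll 0.000 q6 1.34 dist 3
```

Call:
{"method": "carry_out", "body": {"moves": [[-0.5,0.6,-2,0,0],[-1,0.6,-4,0,0],[-1,0.6,-5,0,0],[-1,0.6,-6,0,0],[-1,0.6,-6.5,0,0]]}}

```text
time_s: 18.08
tool_pos: [542.8, -44.8, 114.1]
eef_rot: [1.114, 1.274, -1.109]
contact_force: [1.1, -6.3, 0.1]
gripper_width: -0.2
```

Call:
{"method": "carry_out", "body": {"moves": [[0,0,-0.6,0,0],[0,0,-1.2,0,0],[0,0,-1.8,0,0],[0,0,-2.4,0,0],[0,0,-2.4,0,0]]}}

```text
time_s: 18.5
tool_pos: [542.9, -44.0, 115.0]
eef_rot: [1.113, 1.27, -1.111]
contact_force: [-0.3, -10.1, 3.0]
gripper_width: 0.1
```

```bash
python3 - <<'E'
from h import *
where()
E
```

```text
local x 0.5 s -134.9 z 115.0 F along v,u,z [ -1.7 -10.    3. ] t 18.50
```

Call:
{"method": "carry_out", "body": {"moves": [[-2.7,0,-0.5,0,0],[-5.4,0,-1.6,0,0],[-8,0,-2.9,0,0],[-10.5,0,-4.4,0,0],[-13,0,-6,0,0]]}}

```text
time_s: 18.92
tool_pos: [542.1, -37.8, 128.3]
eef_rot: [1.113, 1.27, -1.11]
contact_force: [-0.2, -2.2, -1.9]
gripper_width: 0.4
```

```bash
python3 - <<'E'
from h import *
where()
E
```

```text
local x 0.5 s -128.6 z 128.3 F along v,u,z [-0.5 -2.1 -1.9] t 18.92
```

Call:
{"method": "carry_out", "body": {"moves": [[-2.4,0,-2.4,0,0],[-4.9,0,-4.7,0,0],[-7.3,0,-7.1,0,0],[-9.6,0,-9.6,0,0],[-11.9,0,-12.3,0,0]]}}

```text
time_s: 19.33
tool_pos: [540.4, -25.2, 140.3]
eef_rot: [1.113, 1.27, -1.11]
contact_force: [0.8, -2.6, -1.7]
gripper_width: -0.2
```

```bash
python3 - <<'E'
from h import *
where()
E
```

```text
local x 0.5 s -115.9 z 140.3 F along v,u,z [ 0.5 -2.6 -1.7] t 19.33
```

Call:
{"method": "carry_out", "body": {"moves": [[-1.8,0,-3,0,0],[-3.6,0,-6,0,0],[-5.2,0,-9,0,0],[-6.7,0,-12.1,0,0],[-8,0,-15.3,0,0]]}}

```text
time_s: 19.75
tool_pos: [538.4, -9.7, 148.4]
eef_rot: [1.113, 1.27, -1.11]
contact_force: [0.3, -2.4, -1.5]
gripper_width: 0.0
```

```bash
python3 - <<'E'
from h import *
where(); snap('wrist','w15')
E
```

```text
local x 0.5 s -100.3 z 148.4 F along v,u,z [ 0.  -2.4 -1.5] t 19.75
```

View pics/w15.png

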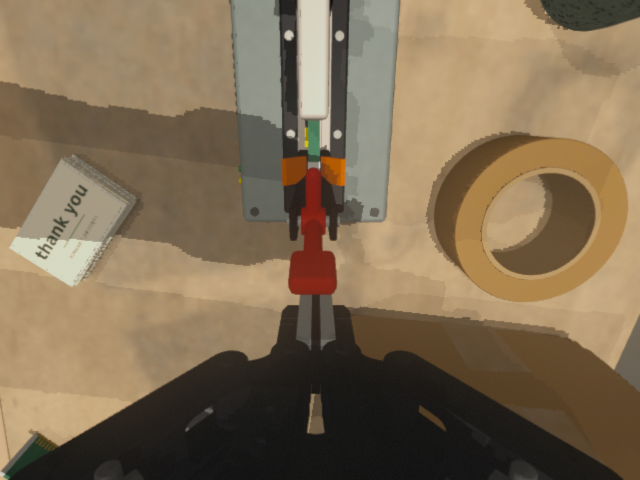

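Call:
{"method": "carry_out", "body": {"moves": [[-0.8,0,-2.7,0,0],[-1.5,0,-5.4,0,0],[-2,0,-8,0,0],[-2.4,0,-10.5,0,0],[-2.7,0,-12.5,0,0]]}}

```text
time_s: 20.22
tool_pos: [536.7, 3.1, 151.3]
eef_rot: [1.113, 1.27, -1.11]
contact_force: [1.4, -8.2, -2.3]
gripper_width: 0.1
```

Call:
{"method": "carry_out", "body": {"moves": [[-0.2,0,-1,0,0],[-0.2,0,-2,0,0],[-0.2,0,-3,0,0],[-0.2,0,-4,0,0],[-0.2,0,-4,0,0]]}}

```text
time_s: 20.63
tool_pos: [536.5, 4.4, 151.6]
eef_rot: [1.111, 1.264, -1.114]
contact_force: [2.2, -18.2, -2.6]
gripper_width: -0.3
```

```bash
python3 - <<'E'
from h import *
where()
E
```

```text
local x 0.5 s -86.0 z 151.6 F along v,u,z [ -0.2 -18.4  -2.6] t 20.63
```

Call:
{"method": "carry_out", "body": {"moves": [[0,0,6,0,0],[0,0,14,0,0],[-8,0,22,0,0],[-35,0,22,0,0],[-65,0,22,0,0]]}}

```text
time_s: 21.05
tool_pos: [538.5, -17.5, 216.7]
eef_rot: [1.11, 1.267, -1.116]
contact_force: [0.5, -0.8, 0.9]
gripper_width: -0.0
```

```bash
python3 - <<'E'
from h import *
where(); snap('scene','s16'); loc(60,240)
t=cv2.imread('pics/s16.png')
cv2.imwrite('pics/c21.png',cv2.resize(t[190:350,160:300],None,fx=5,fy=3.7,interpolation=cv2.INTER_CUBIC))
E
```

```text
local x -0.4 s -108.0 z 216.7 F along v,u,z [ 0.4 -0.9  0.9] t 21.05
t=21.10 pos [540.1 -17.4 224. ] yawY 7.4 F [-2.7  0.3  4.3] w 0.1 | shift [ -16.7   -1.6 -168. ] roll -0.003 q6 1.41 dist 169
```

View pics/c21.png

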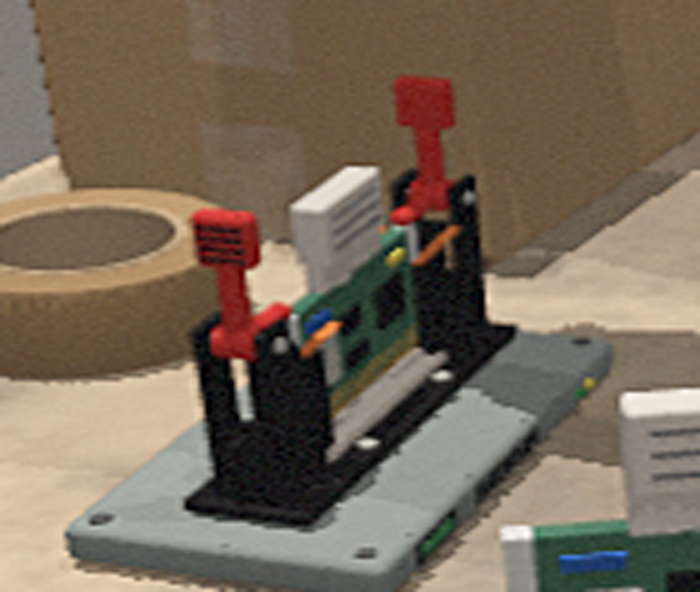

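Call:
{"method": "carry_out", "body": {"moves": [[-3,-1,-35,0,0],[-6,-1,-75,0,0],[-10,-1,-115,0,0],[-14,-1,-150,0,0],[-16,-1,-168,0,0]]}}

```text
time_s: 21.52
tool_pos: [516.8, 152.3, 240.7]
eef_rot: [1.114, 1.261, -1.107]
contact_force: [-0.4, -0.2, -0.5]
gripper_width: 0.3
```

Call:
{"method": "carry_out", "body": {"moves": [[0,0,0,0,0],[0,0,0,0,0],[0,0,0,0,0],[0,0,0,0,0],[0,0,0,0,0]]}}

```text
time_s: 21.93
tool_pos: [517.0, 151.2, 240.7]
eef_rot: [1.115, 1.261, -1.108]
contact_force: [0.1, 0.2, 0.2]
gripper_width: -0.2
```

```bash
python3 - <<'E'
from h import *
where(); snap('wrist','w17'); 
t=cv2.imread('pics/w17.png')
cv2.imwrite('pics/c22.png',cv2.resize(t[40:360,260:380],None,fx=5,fy=1.8,interpolation=cv2.INTER_CUBIC))
E
```

```text
local x 0.6 s 62.1 z 240.7 F along v,u,z [0.2 0.2 0.2] t 21.93
```

View pics/w17.png

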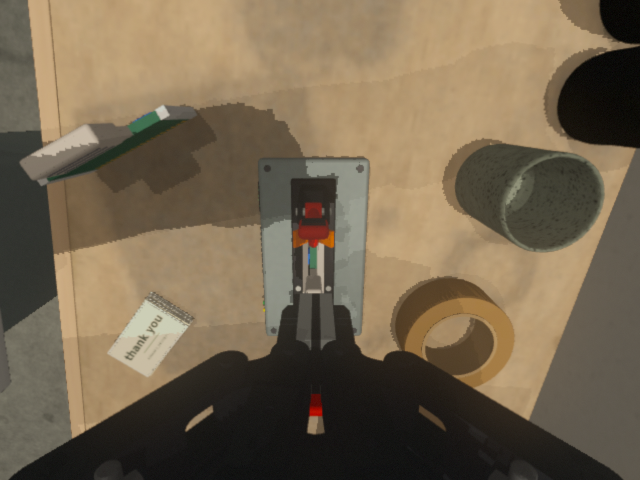

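Call:
{"method": "carry_out", "body": {"moves": [[-5,0,30,0,0],[-10,0,60,0,0],[-20,0,90,0,0],[-25,0,110,0,0],[-25,0,110,0,0]]}}

```text
time_s: 22.4
tool_pos: [531.6, 38.5, 267.0]
eef_rot: [1.119, 1.257, -1.11]
contact_force: [0.1, 0.1, -0.2]
gripper_width: -0.0
```

Call:
{"method": "carry_out", "body": {"moves": [[0,0,0,0,0],[0,0,0,0,0],[0,0,0,0,0],[0,0,0,0,0],[0,0,0,0,0]]}}

```text
time_s: 22.82
tool_pos: [531.4, 39.2, 266.8]
eef_rot: [1.118, 1.258, -1.11]
contact_force: [0.1, 0.1, -0.1]
gripper_width: 0.3
```

```bash
python3 - <<'E'
from h import *
where(); snap('wrist','w18'); snap('scene','s18')
t=cv2.imread('pics/w18.png')
cv2.imwrite('pics/c22.png',cv2.resize(t[60:300,270:370],None,fx=6,fy=2.45,interpolation=cv2.INTER_CUBIC))
E
```

```text
local x 0.1 s -50.9 z 266.8 F along v,u,z [ 0.1  0.  -0.1] t 22.82
```

View pics/c22.png

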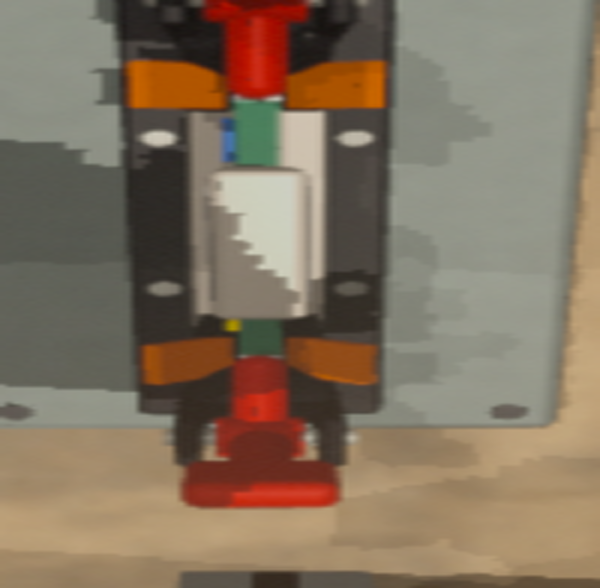

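```bash
python3 - <<'E'
from h import *
z,K,Dd,T=cam('w18')
v,u=np.mgrid[0:300,270:370]; uv=np.c_[u.ravel(),v.ravel()]; o,r=rays('w18',uv); P=o+r*z['d'][uv[:,1],uv[:,0]][:,None]
c=z['p'][uv[:,1],uv[:,0]].astype(int)
L=np.c_[(P[:,:2]-D)@[np.cos(YAW),np.sin(YAW)],(P[:,:2]-D)@[-np.sin(YAW),np.cos(YAW)],P[:,2]]
k=(abs(L[:,1])<18)&(abs(L[:,0])<5)&(L[:,2]>100); print('handle top',np.percentile(L[k][:,2],[5,50,95]).round(1))
k=(abs(L[:,1])<18)&(abs(L[:,0])<5)&(L[:,2]>100)
for a,b in((-16,-8),(-8,0),(0,8),(8,16)):
    q=L[k&(L[:,1]>a)&(L[:,1]<b)]; print(a,np.median(q[:,2]).round(2),len(q))
red=(c[:,0]>90)&(c[:,1]<60)&(c[:,2]<60)
for sg in(1,-1):
    q=L[red&(L[:,1]*sg>30)&(L[:,2]>60)]
    top=q[q[:,2]>150]; print(sg,'paddle top s range',top[:,1].min().round(1),top[:,1].max().round(1),np.median(top[:,2]).round(1))
    f=q[(q[:,2]>134)&(q[:,2]<156)]; 
    for a in range(132,162,4):
        w=q[(q[:,2]>=a)&(q[:,2]<a+4)]
        if len(w): print('  z',a,len(w),np.median(w[:,1]).round(1))
    n=q[(abs(q[:,1])<64)]; print(' nose z by s',[(b,np.median(n[(abs(n[:,1])>b)&(abs(n[:,1])<b+5)][:,2]).round(1)) for b in (40,45,50,55) if ((abs(n[:,1])>b)&(abs(n[:,1])<b+5)).any()])
E
```

```text
handle top [134.1 135.3 136.5]
-16 135.37 154
-8 135.19 153
0 135.39 154
8 135.39 158
1 paddle top s range 31.0 76.6 156.6
  z 132 1 67.4
  z 136 8 67.2
  z 140 1 67.1
  z 144 2 67.3
  z 148 15 67.2
  z 152 145 68.8
  z 156 347 71.4
 nose z by s [(40, np.float64(101.8)), (45, np.float64(102.3)), (50, np.float64(102.2)), (55, np.float64(102.6))]
-1 paddle top s range -75.4 -67.2 156.2
  z 132 11 -67.9
  z 136 30 -67.8
  z 140 45 -67.6
  z 144 43 -67.7
  z 148 48 -67.6
  z 152 96 -68.1
  z 156 171 -71.6
 nose z by s [(40, np.float64(100.8)), (45, np.float64(102.3)), (50, np.float64(102.3)), (55, np.float64(102.3))]
```

```bash
python3 - <<'E'
from h import *
print(arm.hand_in()); where()
E
```

```text
the job is handed in; nothing more can be done
None
the job is handed in; nothing more can be done
```

The mid-sized green card is seated in the dock with both red levers closed. I handed the job in at about 23 s; the gripper was clear of everything.

**What I did**
- I lifted the card straight up out of the stand. By wrist camera the dock stood about 2.4 mm (x) and −4.5 mm (y) from the housing centre. Because of that I lined the card up by sight and lowered it through both guides with almost no side force.
- I kept hold until it met the sprung contacts. Contact came at the expected height, with an upward push of about 3.5 N and both levers still swung out.
- Then I let go and swung the left lever, then the right, each along its arc with shut fingers. Both came up against their stops. The push was 10 N or less on the way and peaked at about 13 N (left) and 18 N (right) at the stops.

**Last checks**
- **Card:** the handle top measured 135.3 mm, level along its length. The seated height is 136 mm, and the wrist depth had read about 0.8 mm low earlier. If the card were only resting on the contacts it would be 141 mm.
- **Levers:** both inner faces stand vertical to about 0.01–0.02 rad, and both noses lie flat on the shoulders.
- **Disagreements:** the top and wrist cameras differed by 1–2 mm on the card and dock. One early two-view height of the handle top came out 4–13 mm low, so I used the wrist depth (105.2 mm against 106 expected).
- **After handing in:** the system took no further readings, so there is none from the second after.

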